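# Move a row of specimen pots from transport carrier to bench rack, same order

### The arm

A 6-joint arm with a two-finger parallel gripper is mounted at the origin on the work surface. World frame = base frame: x ahead of the robot, y to its left, z up, the work surface at z = 0. Lengths are in m, angles in rad, forces in N, time in s.
With the tool pointing down it reaches from about 0.25 to 0.725 m from the base axis. Payload 4 kg.
Tool frame: the origin (TCP) lies on the centre line of the jaws, within the pads' length; the fingertips stand 19 mm ahead of it and the grasp point (between the pads) is the TCP; z points along the fingers, y is the direction in which the jaws open and shut (so a half turn about z gives the same grasp; the last joint's range is limited). The gripper opens to 85 mm and grips with 20 to 120 N. Pads are 22 mm wide; open, the fingers measure 114 mm over their backs; the gripper's body (76 mm by 85 mm) begins 54 mm behind the grasp point. The pads swing forward as they close: fully open they stand 13 mm farther back than shut.
Start: joints at [1.211, 0.241, 0.005, 1.335, 0, 1.571], TCP at [0.176, 0.468, 0.25] pointing down, gripper open.
Joint ranges: [-2.72, 2.72], [-1.05, 1.87], [-1.09, 1.28], [-1.99, 2.15], [-1.42, 1.44], [-3.14, 3.14]. Speed limits (rad/s): [2.79, 2.79, 3.14, 3.14, 3.14, 3.14].

### API

Orientations are given as a unit quaternion [x, y, z, w].
In Python, from workcell import bot gives the robot as it stands. The module is installed in compiled form; this text tells all that it offers.
- The arm moves only by the shell command python3 -m handwheel 'ROWS' [OPENING]. ROWS is JSON, a list of rows, each an object of numbers: "dx", "dy", "dz": the shift along the tool's x, y, z as a fraction of full scale; "ax", "ay", "az": the turn, a rotation vector about the tool's x, y, z as a fraction of full scale. In form: [{"dx": .., "dy": .., "dz": .., "ax": .., "ay": .., "az": ..}, ...]. A call has 1 to 12 rows; each row shifts and turns the commanded pose from where the row before left it, along the tool's axes as they then stand; what a row does not reach is not made up. Full scale, the value 1, is 2.5 cm for a shift and 0.15 rad for a turn. A row lasts 1/10 s, in which the tool goes at most 50 mm and 8.59 degrees, less where a joint would pass 70% of its speed; a pose out of reach is approached as far as the arm can. A call with a number of a shift or a turn outside -1 to 1 is refused whole. A call with a gripper value outside its range is refused whole. OPENING is the gripper's target within -1 to 1 (fully open at 1, half-way at 0, shut at -1), set as the call begins (- or left out, the last holds). The fingers move at their own pace and stop on an object; the grip force is fixed at half the most. Time passes only in rows, so rows that do not move let the fingers close. It gives the time, the measured TCP pose, the force and the opening at its end, in the units of the state.
- bot.get_obs(): the state, without advancing time (a new reading comes with each control period).
- bot.camera(name): name is "scene" or "top" or "wrist"; returns a dict with "img" (480x640x3 uint8, red, green, blue), "intrinsics" (3x3 intrinsics, pixels), "eye" and "rotation" of the camera in the world. Camera axes: x right, y down, z forward; pixel columns grow to the right and rows downward; lengths in m; the calibration is good to about 2 mm. The wrist camera is an equidistant fisheye: a pixel r from the principal point sees the ray r / f radians off the axis. A picture is of the moment at which its call begins. There is no depth.
- bot.job_done(): hands the job in, once; it reports no verdict.
Trained networks look in a picture, given as the dict that the camera call returned (one of the last four; its "shot" number tells which), for a name from the list of things; names that differ only in an ending like _2 or _b are one class to them, and where a whole thing is asked for, a point or a joint stands for the part that bears it (a point fixed in the world has none). Each returns a list of dicts, best first, with "confidence" (0 to 1); they miss things now and then, are a little off and sometimes report something else, mostly with a low value. They report only what shows in the picture. A call takes as long as a camera call. They do not tell look-alikes from the thing itself.
- bot.trace(thing, picture): "region" (480x640 bool, what is visible of it) and "rect" ([centre column, centre row, width, height] in pixels, round what is visible of it).
The state is a dict: "clock": time; "joint_pos": joint angles; "joint_vel": joint speeds; "tau": joint torques, N m; "eef_pos": TCP position; "tool_rot": TCP orientation; "ft_force": force on the tool from outside, world axes, zero at the start; "ft_torque": the same for the moment, N m; "grip_width": finger opening in m.
Only numpy, scipy, OpenCV 4.12 (cv2) and the standard library are available. Lean on these libraries where they do the work, as an engineer would, in place of code of your own. Each camera call takes 0.05 s, during which the arm holds its last target.

### The job

Move the four specimen pots out of the grey transport carrier into the empty steel wire rack, one to each compartment, so that they stand in the rack in the same left-to-right order as they stood in the carrier. Keep every pot upright and set it down gently on the rack's floor, do not drop it, and leave the slide box, the tube rack and the steel tray where they are.

Things in the scene. Friction and masses are not known exactly. Their poses are not given: they have to be found in the camera images.
- universal_center (a point): the tall slender specimen pot (universal container): 92 mm tall, straight 29 mm body, white knurled screw cap 32 mm in diameter on the top 18 mm, about 45 g. Point: on its axis, half-way up (46 mm above its underside), z up; yaw is meaningless. Starts upright in its seat, up to 6 mm off-centre, underside 9 mm above the bench. Neighbours are close: grip the cap, fingers across the row.
- stool_center (a point): the short narrow specimen pot: 64 mm tall, straight 34 mm body, white knurled screw cap 37 mm in diameter on the top 16 mm with a grey disc on its top, about 40 g. Point: on its axis, half-way up (32 mm above its underside), z up; yaw is meaningless. Starts upright in its seat, up to 6 mm off-centre, underside 9 mm above the bench. Neighbours are close: grip the cap, fingers across the row.
- urine_center (a point): the medium specimen pot: 76 mm tall, body tapering from 36 mm at the foot to 40 mm, plain white knurled screw cap 43 mm in diameter on the top 16 mm, about 60 g. Point: on its axis, half-way up (38 mm above its underside), z up; yaw is meaningless. Starts upright in its seat, up to 6 mm off-centre, underside 9 mm above the bench. Neighbours are close: grip the cap, fingers across the row.
- sputum_center (a point): the low wide specimen pot: 54 mm tall, straight 43 mm body, white knurled screw cap 46 mm in diameter on the top 14 mm with a raised cross on its top, about 50 g. Point: on its axis, half-way up (27 mm above its underside), z up; yaw is meaningless. Starts upright in its seat, up to 6 mm off-centre, underside 9 mm above the bench. Neighbours are close: grip the cap, fingers across the row.
- seat_universal: the carrier's fixed black seat cup in which the tall slender pot stands at the start: that pot's place in the row. The four seats are alike, 64 mm apart: 62 mm outside, 58 mm inside, floor 3 mm thick, rim 19 mm above the bench. Origin: centre of its underside, 6 mm above the bench; axes as the carrier's.
- seat_stool: the carrier's fixed black seat cup in which the short narrow pot stands at the start: that pot's place in the row. The four seats are alike, 64 mm apart: 62 mm outside, 58 mm inside, floor 3 mm thick, rim 19 mm above the bench. Origin: centre of its underside, 6 mm above the bench; axes as the carrier's.
- seat_urine: the carrier's fixed black seat cup in which the medium pot stands at the start: that pot's place in the row. The four seats are alike, 64 mm apart: 62 mm outside, 58 mm inside, floor 3 mm thick, rim 19 mm above the bench. Origin: centre of its underside, 6 mm above the bench; axes as the carrier's.
- seat_sputum: the carrier's fixed black seat cup in which the low wide pot stands at the start: that pot's place in the row. The four seats are alike, 64 mm apart: 62 mm outside, 58 mm inside, floor 3 mm thick, rim 19 mm above the bench. Origin: centre of its underside, 6 mm above the bench; axes as the carrier's.
- carrier: grey plastic transport carrier, fixed on the bench, left or right of the rack: 80 x 276 mm, end cheeks 23 mm high, bail handle folded down on its far side. Origin: middle of its underside, on the bench. y runs along the row to the robot's left (within 0.3 rad of world y), x away from the robot, z up. Its four seats: x = 0, y = +96, +32, -32, -96 mm.
- rack: stainless wire rack, fixed on the bench, empty at the start: 68 x 262 mm, end loops 29 mm high, sheet floor 9 mm and top of the wire dividers 22 mm above the bench. Origin: middle of its underside, on the bench. y runs along the row to the robot's left (within 0.3 rad of world y), x away, z up. Four compartments, 60 x 60 mm inside, middles at x = 0, y = +96, +32, -32, -96 mm.
- slide_box: bystander: a closed flat slide box, grey with white lid, 87 x 102 x 33 mm, loose on the bench beyond the row; to be left alone. Origin: centre of its underside.
- tube_rack: bystander: a small grey tube rack with purple-capped blood tubes, 50 x 130 mm, 82 mm high with the tubes, loose on the bench beyond the row; to be left alone. Origin: centre of its underside.
- steel_tray: bystander: a shallow steel instrument tray, 80 x 150 x 22 mm with forceps in it, loose on the bench beyond the row; to be left alone. Origin: centre of its underside.
Things that resemble listed ones, but are neither listed nor needed, are in the scene too. What is shaped like the part that bears urine_center but blue or pink is not meant.

How it is judged:
By the outcome, as a careful person would: the job done as asked, in the order asked, and still so for the second after the job is handed in, with the robot touching nothing.
It also fails if it takes over 96 s, if anything falls off the work surface, if the arm or the gripper's body presses on something with over 40 N, if the wrist force passes 120 N, or if a joint passes its speed limit or range.

## Working session

There is one attempt and no reset: what is moved stays moved. The work goes in short steps, Python scripts to look and compute and a shell command to move; the robot and the scene stay as the last step left them, time stands still between calls to the robot, and variables do not carry over. Pictures are saved under pics/ and viewed, and the job is handed in when it is done.

```bash
mkdir -p pics; python3 - <<'E'
from workcell import bot
import cv2
o=bot.get_obs();print({k:o[k] for k in('clock','eef_pos','tool_rot','grip_width','ft_force')})
for n in('scene','top'):
    c=bot.camera(n);cv2.imwrite(f'pics/{n}0.png',c['img'][:,:,::-1]);print(n,c['intrinsics'],c['eye'],c['rotation'],c['img'].shape)
    for t in('universal_center','stool_center','urine_center','sputum_center','carrier','rack','seat_universal'):
        print(t,[(round(d['confidence'],2),[round(float(v)) for v in d['rect']]) for d in bot.trace(t,c)][:5])
E
```

```text
{'clock': 0.0, 'eef_pos': array([0.17585147, 0.46744413, 0.24943027]), 'tool_rot': array([ 1.78929943e-01,  9.83861291e-01, -1.00252394e-03, -1.72409169e-04]), 'grip_width': 0.08537555294396465, 'ft_force': array([ 0.32624752,  0.32946789, -0.13902326])}
scene [[580.244708     0.         317.34642813]
 [  0.         580.244708   241.86288706]
 [  0.           0.           1.        ]] [ 1.31935211 -0.24883559  0.64060366] [ 0.71959266  0.52976351 -0.26327581 -0.36362463] (480, 640, 3)
universal_center [(0.92, [175, 245, 27, 53])]
stool_center [(0.71, [248, 230, 25, 41]), (0.51, [176, 245, 26, 53])]
urine_center [(0.87, [254, 193, 24, 39]), (0.85, [213, 239, 28, 47]), (0.69, [152, 219, 24, 46]), (0.69, [296, 288, 26, 50])]
sputum_center [(0.83, [135, 267, 32, 38])]
carrier [(0.75, [202, 267, 177, 89]), (0.46, [249, 232, 23, 44])]
rack [(0.67, [413, 231, 150, 47])]
seat_universal [(0.91, [179, 263, 41, 29]), (0.69, [173, 244, 27, 56])]
top [[440.51356481   0.         320.54155589]
 [  0.         440.51356481 249.61204916]
 [  0.           0.           1.        ]] [0.46048608 0.00408058 0.81724087] [ 0.71173519 -0.69895086  0.05476756 -0.04360314] (480, 640, 3)
universal_center [(0.83, [456, 283, 31, 21])]
stool_center [(0.56, [381, 299, 25, 21])]
urine_center [(0.92, [363, 366, 28, 30]), (0.91, [362, 207, 25, 35]), (0.86, [416, 287, 30, 28]), (0.62, [473, 358, 36, 29])]
sputum_center [(0.65, [491, 280, 32, 27]), (0.39, [431, 166, 88, 56])]
carrier [(0.74, [427, 283, 161, 74])]
rack [(0.71, [212, 271, 158, 50]), (0.59, [429, 284, 158, 76])]
seat_universal []
```

View pics/scene0.png

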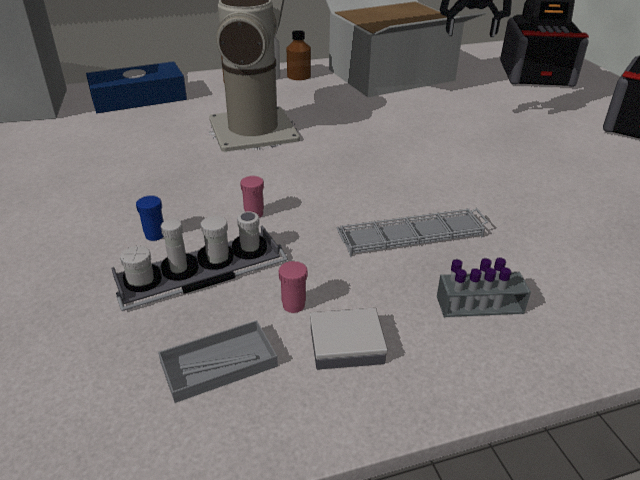

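View pics/top0.png

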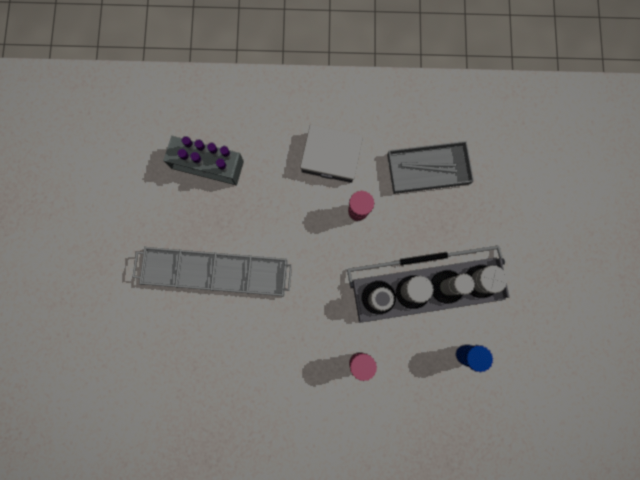

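The carrier is on the right, at y<0. Its order from left to right is stool (383,298), urine (415,290), universal (460,285), sputum (490,280). The rack is on the left, at (212,271). Next I'll zoom in to measure.

```bash
cat > h.py <<'E'
from workcell import bot
import cv2,numpy as np
from scipy.spatial.transform import Rotation as R
def ray(c,u,v,z):
    K=c['intrinsics'];d=R.from_quat(c['rotation']).apply(np.linalg.inv(K)@[u,v,1]) 
    e=np.array(c['eye']);return e+d*(z-e[2])/d[2]
def proj(c,p):
    q=R.from_quat(c['rotation']).inv().apply(np.array(p)-c['eye']);w=c['intrinsics']@q;return w[:2]/w[2]
E
python3 - <<'E'
from h import *
c=bot.camera('top')
im=c['img'][:,:,::-1]
a=cv2.resize(im[240:335,335:520],None,fx=4,fy=4,interpolation=cv2.INTER_CUBIC);cv2.imwrite('pics/zc.png',np.clip(a*1.0,0,255))
a=cv2.resize(im[235:310,115:300],None,fx=4,fy=4,interpolation=cv2.INTER_CUBIC);cv2.imwrite('pics/zr.png',a)
E
```

```text
[ WARN:0@0.841] global loadsave.cpp:1063 imwrite_ Unsupported depth image for selected encoder is fallbacked to CV_8U.
```

View pics/zc.png

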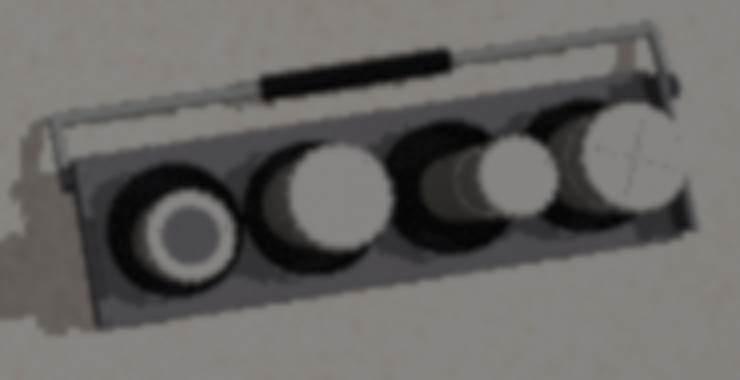

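View pics/zr.png

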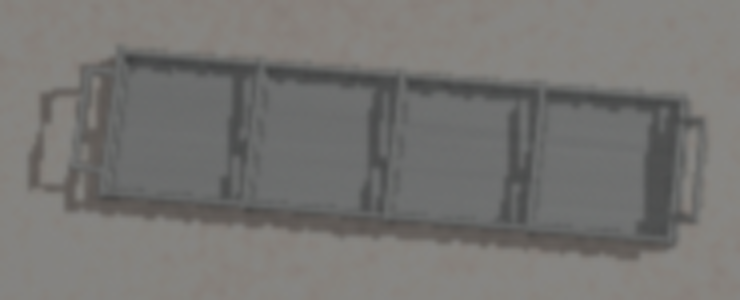

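```bash
python3 - <<'E'
from h import *
c=bot.camera('top')
f=lambda X,Y,ox,oy:((X+.5)/4-.5+ox,(Y+.5)/4-.5+oy)
for n,X,Y,h in(('stool',191,235,.073),('urine',341,197,.085),('univ',518,176,.101),('sput',635,157,.063)):
    print(n,ray(c,*f(X,Y,335,240),h).round(4))
for n,X,Y in(('stool',177,230),('urine',312,207),('univ',448,187),('sput',585,165)):
    print('seat',n,ray(c,*f(X,Y,335,240),.019).round(4))
for p in((258,62),(248,207),(400,75),(388,215),(541,88),(529,225),(394,145)):
    print('rack',ray(c,*f(*p,115,235),.022).round(4))
s=bot.camera('scene')
a=cv2.resize(s['img'][165:315,105:305,::-1],None,fx=4,fy=4,interpolation=cv2.INTER_CUBIC);cv2.imwrite('pics/sc.png',a)
a=cv2.resize(s['img'][200:260,330:500,::-1],None,fx=4,fy=4,interpolation=cv2.INTER_CUBIC);cv2.imwrite('pics/sr.png',a)
E
```

```text
stool [ 0.484  -0.1124  0.073 ]
urine [ 0.5004 -0.1731  0.085 ]
univ [ 0.5094 -0.2419  0.101 ]
sput [ 0.5211 -0.3059  0.063 ]
seat stool [ 0.4878 -0.1145  0.019 ]
seat urine [ 0.4993 -0.1758  0.019 ]
seat univ [ 0.5094 -0.2379  0.019 ]
seat sput [ 0.5206 -0.3009  0.019 ]
rack [0.5662 0.2488 0.022 ]
rack [0.5005 0.2492 0.022 ]
rack [0.5614 0.1844 0.022 ]
rack [0.4981 0.1866 0.022 ]
rack [0.5567 0.1204 0.022 ]
rack [0.4947 0.1234 0.022 ]
rack [0.5296 0.1855 0.022 ]
```

View pics/sc.png

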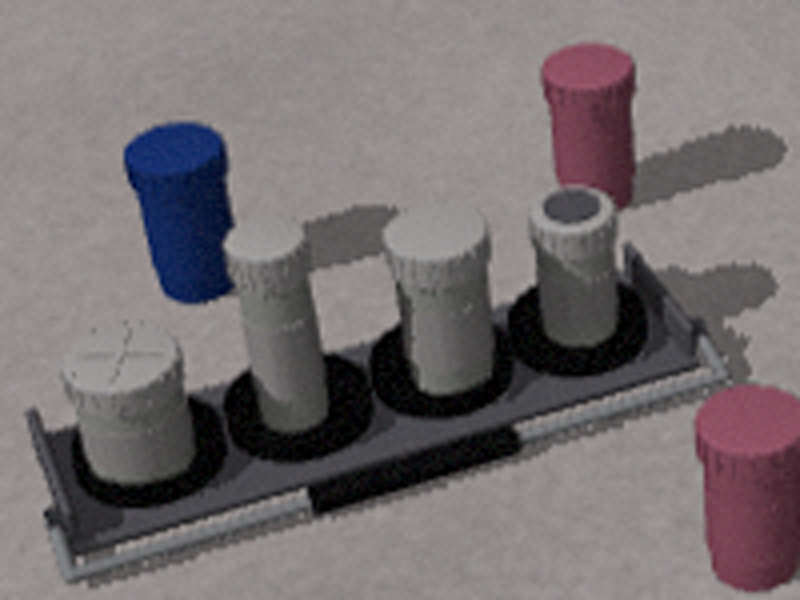

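View pics/sr.png

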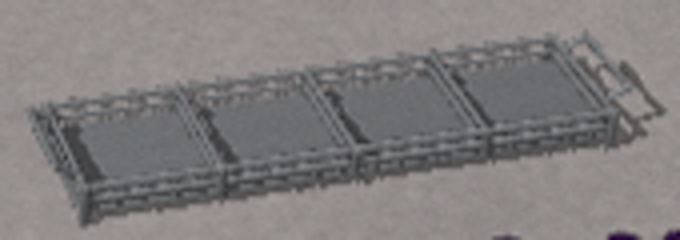

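```bash
cat >> h.py <<'E'
def go(x,y,z,yaw):
    o=bot.get_obs();r=R.from_quat(o['tool_rot']);p=np.array(o['eef_pos'])
    ey=r.apply([0,1,0]);cur=np.arctan2(ey[1],ey[0])
    d=(yaw-cur+np.pi)%(2*np.pi)-np.pi
    T=np.array([[-np.sin(yaw),np.cos(yaw),0],[np.cos(yaw),np.sin(yaw),0],[0,0,-1]])
    L=T@(np.array([x,y,z])-p)
    print('t',round(o['clock'],2),'pos',p.round(4),'yaw',round(cur,3),'tilt',r.apply([0,0,1])[:2].round(3),'w',round(o['grip_width'],4),'F',np.round(o['ft_force'],1))
    print('az sum',round(-d/.15,2),'shift (units 25mm, after turn) dx dy dz',(L/.025).round(2))
E
python3 - <<'E'
from h import *
s=bot.camera('scene')
f=lambda X,Y,ox,oy:((X+.5)/4-.5+ox,(Y+.5)/4-.5+oy)
for n,X,Y,h in(('stool',573,208,.073),('urine',438,233,.085),('univ',265,238,.101),('sput',123,358,.063)):
    print(n,ray(s,*f(X,Y,105,165),h).round(4))
# rack prediction overlay
th=-.055;o=np.array([.5296,.1855]);ex=np.array([np.cos(th),np.sin(th)]);ey=np.array([-np.sin(th),np.cos(th)])
c=bot.camera('top')
for cam,off,nm in((s,(330,200,170,60),'rs'),(c,(115,235,185,75),'rt')):
    a=cv2.resize(cam['img'][off[1]:off[1]+off[3],off[0]:off[0]+off[2],::-1],None,fx=4,fy=4,interpolation=cv2.INTER_CUBIC)
    for k in(-128,-64,0,64,128):
        q=[]
        for l in(-32,32):
            p=o+ex*l/1000+ey*k/1000;u=proj(cam,[*p,.022]);q.append(tuple(int(v) for v in (u-off[:2])*4+1.5))
        cv2.line(a,q[0],q[1],(0,0,255),1)
    cv2.imwrite(f'pics/{nm}.png',a)
for k in(96,32,-32,-96): print('comp',(o+ey*k/1000).round(4))
go(.484,-.1124,.2,.174)
E
```

```text
stool [ 0.4874 -0.1099  0.073 ]
urine [ 0.5068 -0.1707  0.085 ]
univ [ 0.5134 -0.2405  0.101 ]
sput [ 0.5257 -0.3037  0.063 ]
comp [0.5349 0.2814]
comp [0.5314 0.2175]
comp [0.5278 0.1535]
comp [0.5243 0.0896]
t 1.05 pos [0.176  0.468  0.2503] yaw 1.211 tilt [0. 0.] w 0.0853 F [-0.5  0.2  0.2]
az sum 6.91 shift (units 25mm, after turn) dx dy dz [-25.     8.11   2.01]
```

```bash
cd pics; python3 -c "
import cv2,numpy as np
a=cv2.imread('rs.png');b=cv2.imread('rt.png');b=b[:,:740]
a=cv2.copyMakeBorder(a,0,0,0,740-a.shape[1],cv2.BORDER_CONSTANT);cv2.imwrite('rb.png',np.vstack([a,b]))"
```

```text
(no output)
```

View pics/rb.png

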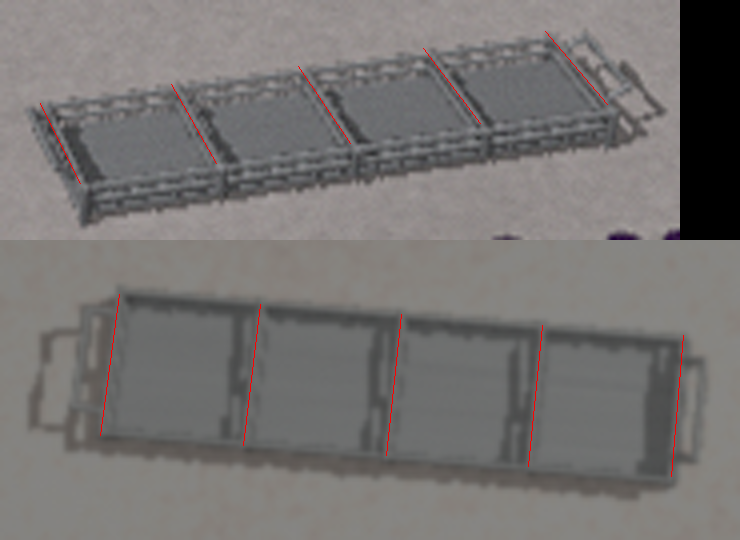

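Scene and top cameras differ by a steady (+4, +2.5) mm, for both the pots and the rack, so I'll use the mean. Now I'll turn and move over the stool pot.

```bash
python3 -m handwheel '[{"az":0.99,"dz":0.1},{"az":0.99,"dz":0.1},{"az":0.99,"dz":0.1},{"az":0.99,"dz":0.1},{"az":0.99,"dz":0.1},{"az":0.99,"dz":0.1},{"az":0.97,"dz":0.1},{},{}]' 1; python3 -c "
from h import *
go(.4857,-.111,.2,.174)"
```

```text
t 1.05 pos [0.176  0.468  0.2503] yaw 1.211 tilt [0. 0.] w 0.0853 F [-0.5  0.2  0.2]
az sum 6.91 shift (units 25mm, after turn) dx dy dz [-24.95   8.19   2.01]invalid input
```

```bash
python3 -m handwheel '[{"dx":0,"dy":0,"dz":0.1,"ax":0,"ay":0,"az":0.99},{"dx":0,"dy":0,"dz":0.1,"ax":0,"ay":0,"az":0.99},{"dx":0,"dy":0,"dz":0.1,"ax":0,"ay":0,"az":0.99},{"dx":0,"dy":0,"dz":0.1,"ax":0,"ay":0,"az":0.99},{"dx":0,"dy":0,"dz":0.1,"ax":0,"ay":0,"az":0.99},{"dx":0,"dy":0,"dz":0.1,"ax":0,"ay":0,"az":0.99},{"dx":0,"dy":0,"dz":0.1,"ax":0,"ay":0,"az":0.97},{"dx":0,"dy":0,"dz":0,"ax":0,"ay":0,"az":0}]' 1; python3 -c "
from h import *
go(.4857,-.111,.2,.174)"
```

```text
clock: 1.85
eef_pos: [0.176, 0.4678, 0.2325]
tool_rot: [0.643, 0.766, -0.0, 0.0]
ft_force: [-0.2, -0.5, -0.1]
grip_width: 0.0854
t 1.85 pos [0.176  0.4678 0.2325] yaw 0.175 tilt [-0.    -0.001] w 0.0854 F [-0.2 -0.5 -0.1]
az sum 0.01 shift (units 25mm, after turn) dx dy dz [-24.95   8.19   1.3 ]
```

```bash
python3 -m handwheel '[{"dx":-1,"dy":0.34,"dz":0},{"dx":-1,"dy":0.34,"dz":0}]' ; python3 -m handwheel '[{"dx":-1,"dy":0.34,"dz":0,"ax":0,"ay":0,"az":0},{"dx":-1,"dy":0.34,"dz":0,"ax":0,"ay":0,"az":0},{"dx":-1,"dy":0.34,"dz":0,"ax":0,"ay":0,"az":0},{"dx":-1,"dy":0.34,"dz":0,"ax":0,"ay":0,"az":0},{"dx":-1,"dy":0.34,"dz":0,"ax":0,"ay":0,"az":0},{"dx":-1,"dy":0.34,"dz":0,"ax":0,"ay":0,"az":0},{"dx":-1,"dy":0.34,"dz":0,"ax":0,"ay":0,"az":0},{"dx":-1,"dy":0.34,"dz":0,"ax":0,"ay":0,"az":0},{"dx":-1,"dy":0.34,"dz":0,"ax":0,"ay":0,"az":0},{"dx":-1,"dy":0.34,"dz":0,"ax":0,"ay":0,"az":0},{"dx":-1,"dy":0.34,"dz":0,"ax":0,"ay":0,"az":0},{"dx":-1,"dy":0.34,"dz":0,"ax":0,"ay":0,"az":0}]'; python3 -c "
from h import *
go(.4857,-.111,.2,.174)"
```

```text
clock: 3.05
eef_pos: [0.3291, 0.1893, 0.2331]
tool_rot: [0.641, 0.767, 0.0, 0.0]
ft_force: [0.1, 0.7, 0.2]
grip_width: 0.0855
t 3.05 pos [0.3291 0.1893 0.2331] yaw 0.178 tilt [0.001 0.   ] w 0.0855 F [0.1 0.7 0.2]
az sum 0.03 shift (units 25mm, after turn) dx dy dz [-12.92   4.09   1.33]invalid input
```

```bash
python3 -m handwheel '[{"dx":-1,"dy":0.32,"dz":0.1,"ax":0,"ay":0,"az":0},{"dx":-1,"dy":0.32,"dz":0.1,"ax":0,"ay":0,"az":0},{"dx":-1,"dy":0.32,"dz":0.1,"ax":0,"ay":0,"az":0},{"dx":-1,"dy":0.32,"dz":0.1,"ax":0,"ay":0,"az":0},{"dx":-1,"dy":0.32,"dz":0.1,"ax":0,"ay":0,"az":0},{"dx":-1,"dy":0.32,"dz":0.1,"ax":0,"ay":0,"az":0},{"dx":-1,"dy":0.32,"dz":0.1,"ax":0,"ay":0,"az":0},{"dx":-1,"dy":0.32,"dz":0.1,"ax":0,"ay":0,"az":0},{"dx":-1,"dy":0.32,"dz":0.1,"ax":0,"ay":0,"az":0},{"dx":-1,"dy":0.32,"dz":0.1,"ax":0,"ay":0,"az":0},{"dx":-1,"dy":0.32,"dz":0.1,"ax":0,"ay":0,"az":0},{"dx":-0.9,"dy":0.32,"dz":0.1,"ax":0,"ay":0,"az":0}]'; python3 -m handwheel '[{"dx":-0.5,"dy":0.15,"dz":0,"ax":0,"ay":0,"az":0},{"dx":0,"dy":0,"dz":0,"ax":0,"ay":0,"az":0}]'; python3 -c "
from h import *
go(.4857,-.111,.2,.174)
c=bot.camera('wrist');cv2.imwrite('pics/w1.png',c['img'][:,:,::-1]);print(c['intrinsics'],c['eye'],c['rotation'])
go(.4857,-.111,.068,.174)"
```

```text
clock: 4.25
eef_pos: [0.4753, -0.0873, 0.2029]
tool_rot: [0.642, 0.767, 0.0, 0.0]
ft_force: [-0.4, -0.1, -0.3]
grip_width: 0.0856
clock: 4.45
eef_pos: [0.4811, -0.0988, 0.2027]
tool_rot: [0.643, 0.766, 0.0, 0.0]
ft_force: [-0.5, 0.9, 0.1]
grip_width: 0.0853
t 4.45 pos [ 0.4811 -0.0988  0.2027] yaw 0.174 tilt [ 0. -0.] w 0.0853 F [-0.5  0.9  0.1]
az sum 0.0 shift (units 25mm, after turn) dx dy dz [-0.51  0.1   0.11]
[[371.64829954   0.         318.23602442]
 [  0.         371.64829954 242.62989891]
 [  0.           0.           1.        ]] [ 0.46862953 -0.02428652  0.32670114] [0.98515603 0.08603582 0.01326557 0.14795086]
t 4.5 pos [ 0.4805 -0.0979  0.2028] yaw 0.175 tilt [-0.     0.001] w 0.085 F [-0.1  1.3 -0.1]
az sum 0.0 shift (units 25mm, after turn) dx dy dz [-0.55  0.11  5.39]
```

View pics/w1.png

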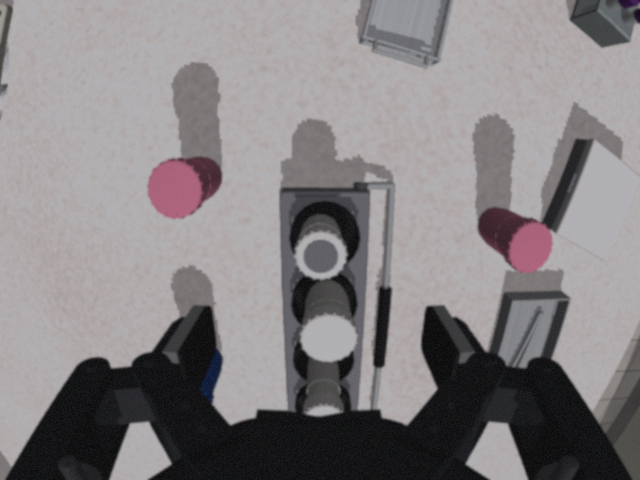

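```bash
cat >> h.py <<'E'
def wray(c,u,v,z):
    K=c['intrinsics'];x=(u-K[0,2])/K[0,0];y=(v-K[1,2])/K[1,1];r=np.hypot(x,y)
    d=R.from_quat(c['rotation']).apply([np.sin(r)*x/r,np.sin(r)*y/r,np.cos(r)]);e=np.array(c['eye'])
    return e+d*(z-e[2])/d[2]
E
python3 -c "
from h import *
c=dict(intrinsics=np.array([[371.648,0,318.236],[0,371.648,242.63],[0,0,1]]),eye=[.46863,-.02429,.3267],rotation=[.98515603,.08603582,.01326557,.14795086])
for n,u,v,z in(('stool',321,256,.073),('urine',328,337,.085),('pinkN',175,188,.076),('pinkF',529,246,.076)):print(n,wray(c,u,v,z).round(4))"
python3 -m handwheel '[{"dx":-0.5,"dy":0.05,"dz":0.5,"ax":0,"ay":0,"az":0},{"dx":0,"dy":0,"dz":0.8,"ax":0,"ay":0,"az":0},{"dx":0,"dy":0,"dz":0.8,"ax":0,"ay":0,"az":0},{"dx":0,"dy":0,"dz":0.8,"ax":0,"ay":0,"az":0},{"dx":0,"dy":0,"dz":0.6,"ax":0,"ay":0,"az":0},{"dx":0,"dy":0,"dz":0,"ax":0,"ay":0,"az":0}]'; python3 -c "
from h import *
go(.4857,-.111,.068,.174)"
```

```text
stool [ 0.486  -0.1107  0.073 ]
urine [ 0.5019 -0.1696  0.085 ]
pinkN [ 0.3743 -0.0777  0.076 ]
pinkF [ 0.6478 -0.0739  0.076 ]
clock: 5.1
eef_pos: [0.4816, -0.109, 0.1126]
tool_rot: [0.642, 0.767, -0.001, -0.003]
ft_force: [-0.8, 0.9, -0.3]
grip_width: 0.0855
t 5.1 pos [ 0.4816 -0.109   0.1126] yaw 0.176 tilt [-0.006  0.001] w 0.0855 F [-0.8  0.9 -0.3]
az sum 0.01 shift (units 25mm, after turn) dx dy dz [-0.11  0.15  1.79]
```

```bash
python3 -m handwheel '[{"dx":-0.1,"dy":0.15,"dz":0.7,"ax":0,"ay":0,"az":0},{"dx":0,"dy":0,"dz":0.7,"ax":0,"ay":0,"az":0},{"dx":0,"dy":0,"dz":0.4,"ax":0,"ay":0,"az":0},{"dx":0,"dy":0,"dz":0,"ax":0,"ay":0,"az":0}]'; python3 -c "
from h import *
go(.4857,-.111,.063,.174)"
```

```text
clock: 5.5
eef_pos: [0.487, -0.1112, 0.0693]
tool_rot: [0.643, 0.766, -0.001, -0.001]
ft_force: [0.4, 0.3, 0.5]
grip_width: 0.0852
t 5.5 pos [ 0.487  -0.1112  0.0693] yaw 0.175 tilt [-0.003  0.001] w 0.0852 F [0.4 0.3 0.5]
az sum 0.01 shift (units 25mm, after turn) dx dy dz [ 0.02 -0.05  0.25]
```

```bash
python3 -m handwheel '[{"dx":0,"dy":-0.04,"dz":0.25,"ax":0,"ay":0,"az":0},{"dx":0,"dy":0,"dz":0,"ax":0,"ay":0,"az":0}]'; python3 -m handwheel '[{"dx":0,"dy":0,"dz":0,"ax":0,"ay":0,"az":0},{"dx":0,"dy":0,"dz":0,"ax":0,"ay":0,"az":0},{"dx":0,"dy":0,"dz":0,"ax":0,"ay":0,"az":0},{"dx":0,"dy":0,"dz":0,"ax":0,"ay":0,"az":0},{"dx":0,"dy":0,"dz":0,"ax":0,"ay":0,"az":0},{"dx":0,"dy":0,"dz":0,"ax":0,"ay":0,"az":0},{"dx":0,"dy":0,"dz":0,"ax":0,"ay":0,"az":0},{"dx":0,"dy":0,"dz":0,"ax":0,"ay":0,"az":0}]' -1; python3 -c "
from h import *
go(.4857,-.111,.063,.174)"
```

```text
clock: 5.7
eef_pos: [0.4871, -0.1118, 0.0641]
tool_rot: [0.643, 0.766, -0.0, 0.0]
ft_force: [0.1, 0.4, -0.0]
grip_width: 0.0853
clock: 6.5
eef_pos: [0.4874, -0.1119, 0.0646]
tool_rot: [0.643, 0.766, 0.0, 0.0]
ft_force: [-2.1, 0.3, 5.9]
grip_width: 0.0345
t 6.5 pos [ 0.4874 -0.1119  0.0646] yaw 0.174 tilt [ 0.001 -0.   ] w 0.0345 F [-2.1  0.3  5.9]
az sum 0.0 shift (units 25mm, after turn) dx dy dz [ 0.05 -0.06  0.07]
```

```bash
python3 -m handwheel '[{"dx":0,"dy":0,"dz":-0.2,"ax":0,"ay":0,"az":0},{"dx":0,"dy":0,"dz":-0.2,"ax":0,"ay":0,"az":0},{"dx":0,"dy":0,"dz":-0.4,"ax":0,"ay":0,"az":0},{"dx":0,"dy":0,"dz":-0.4,"ax":0,"ay":0,"az":0},{"dx":0,"dy":0,"dz":0,"ax":0,"ay":0,"az":0}]'; python3 -c "
from h import *
go(.4857,-.111,.063,.174)
for n in ('scene','wrist'):
  c=bot.camera(n);im=c['img'][:,:,::-1]
  if n=='scene': im=cv2.resize(im[140:300,130:330],None,fx=4,fy=3.7,interpolation=cv2.INTER_CUBIC)
  cv2.imwrite('pics/l_%s.png'%n,im)"
```

```text
clock: 7.0
eef_pos: [0.4886, -0.1121, 0.096]
tool_rot: [0.643, 0.766, 0.001, 0.002]
ft_force: [0.7, 0.2, -0.8]
grip_width: 0.0351
t 7.0 pos [ 0.4886 -0.1121  0.096 ] yaw 0.174 tilt [ 0.004 -0.001] w 0.0351 F [ 0.7  0.2 -0.8]
az sum 0.0 shift (units 25mm, after turn) dx dy dz [ 0.07 -0.11  1.32]
```

View pics/l_scene.png

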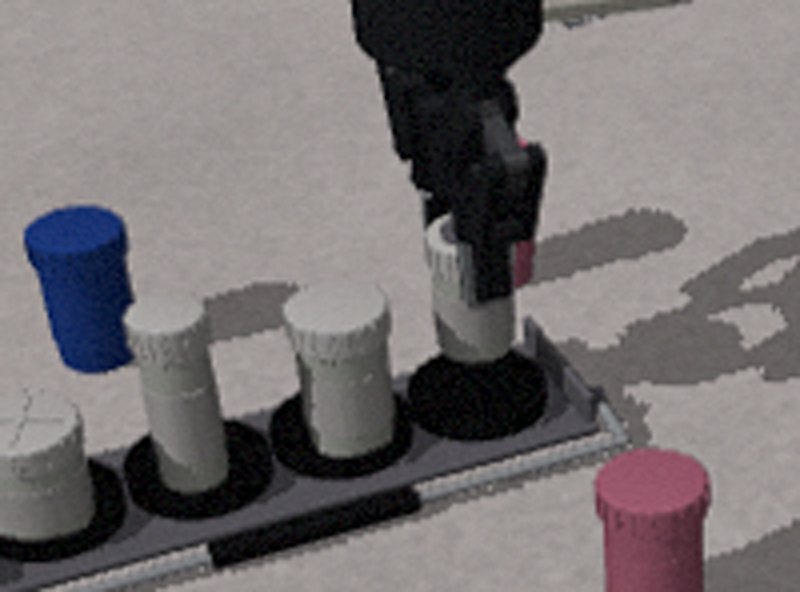

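View pics/l_wrist.png

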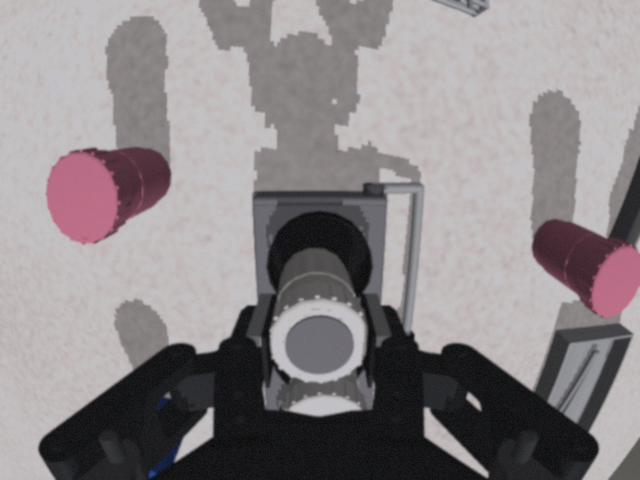

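Stool pot is up and upright, gripped by its cap. Carrying it to compartment 1.

```bash
python3 -m handwheel '[{"dx":0,"dy":0,"dz":-0.6,"ax":0,"ay":0,"az":0.2},{"dx":0.4,"dy":0.1,"dz":-0.6,"ax":0,"ay":0,"az":0.3},{"dx":0.7,"dy":0.1,"dz":-0.4,"ax":0,"ay":0,"az":0.3},{"dx":0.9,"dy":0.2,"dz":-0.2,"ax":0,"ay":0,"az":0.3},{"dx":0.9,"dy":0.2,"dz":0,"ax":0,"ay":0,"az":0.3},{"dx":0.9,"dy":0.2,"dz":0,"ax":0,"ay":0,"az":0.13},{"dx":0.9,"dy":0,"dz":0,"ax":0,"ay":0,"az":0},{"dx":0.9,"dy":0,"dz":0,"ax":0,"ay":0,"az":0},{"dx":0.9,"dy":0,"dz":0,"ax":0,"ay":0,"az":0},{"dx":0.9,"dy":0,"dz":0,"ax":0,"ay":0,"az":0},{"dx":0.9,"dy":0,"dz":0,"ax":0,"ay":0,"az":0},{"dx":0.9,"dy":0,"dz":0,"ax":0,"ay":0,"az":0}]'; python3 -c "
from h import *
go(.537,.2825,.12,-.055)"
```

```text
clock: 8.3
eef_pos: [0.5103, 0.1194, 0.1385]
tool_rot: [0.726, 0.687, -0.0, -0.0]
ft_force: [-0.2, 0.3, -0.1]
grip_width: 0.0352
t 8.3 pos [0.5103 0.1194 0.1385] yaw -0.055 tilt [-0.001 -0.   ] w 0.0352 F [-0.2  0.3 -0.1]
az sum 0.0 shift (units 25mm, after turn) dx dy dz [6.57 0.71 0.74]
```

```bash
python3 -m handwheel '[{"dx":0.9,"dy":0.2,"dz":0,"ax":0,"ay":0,"az":0},{"dx":0.9,"dy":0.2,"dz":0,"ax":0,"ay":0,"az":0},{"dx":0.9,"dy":0.2,"dz":0,"ax":0,"ay":0,"az":0},{"dx":0.9,"dy":0.1,"dz":0,"ax":0,"ay":0,"az":0},{"dx":0.9,"dy":0,"dz":0,"ax":0,"ay":0,"az":0},{"dx":0.8,"dy":0,"dz":0.2,"ax":0,"ay":0,"az":0},{"dx":0.5,"dy":0,"dz":0.3,"ax":0,"ay":0,"az":0},{"dx":0.3,"dy":0,"dz":0.2,"ax":0,"ay":0,"az":0},{"dx":0,"dy":0,"dz":0,"ax":0,"ay":0,"az":0},{"dx":0,"dy":0,"dz":0,"ax":0,"ay":0,"az":0}]'; python3 -c "
from h import *
go(.537,.2825,.0645,-.055)
for n in ('top','wrist'):
  c=bot.camera(n);im=c['img'][:,:,::-1]
  if n=='top': im=cv2.resize(im[200:340,100:300],None,fx=4,fy=4,interpolation=cv2.INTER_CUBIC)
  cv2.imwrite('pics/p1_%s.png'%n,im)"
```

```text
clock: 9.3
eef_pos: [0.5363, 0.2691, 0.121]
tool_rot: [0.726, 0.687, -0.001, -0.0]
ft_force: [-0.4, 0.3, 0.1]
grip_width: 0.0348
t 9.3 pos [0.5363 0.2691 0.121 ] yaw -0.055 tilt [-0.001 -0.001] w 0.0348 F [-0.4  0.3  0.1]
az sum -0.0 shift (units 25mm, after turn) dx dy dz [ 0.54 -0.    2.26]
```

View pics/p1_wrist.png

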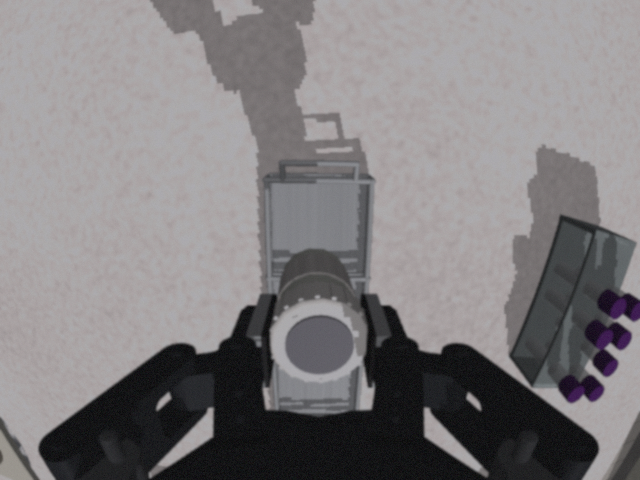

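```bash
python3 -m handwheel '[{"dx":0.45,"dy":0,"dz":0,"ax":0,"ay":0,"az":0},{"dx":0.09,"dy":0,"dz":0,"ax":0,"ay":0,"az":0},{"dx":0,"dy":0,"dz":0,"ax":0,"ay":0,"az":0}]'; python3 -c "
from h import *
go(.537,.2825,.0645,-.055)
c=bot.camera('wrist');im=c['img'][:,:,::-1]
cv2.imwrite('pics/p2.png',im);np.savez('w.npz',**c)"
```

```text
clock: 9.7
eef_pos: [0.5375, 0.2839, 0.1218]
tool_rot: [0.726, 0.688, 0.0, 0.0]
ft_force: [-0.6, -0.6, 0.4]
grip_width: 0.0353
t 9.7 pos [0.5375 0.2839 0.1218] yaw -0.054 tilt [0.001 0.   ] w 0.0353 F [-0.6 -0.6  0.4]
az sum 0.0 shift (units 25mm, after turn) dx dy dz [-0.06 -0.02  2.29]
```

View pics/p2.png

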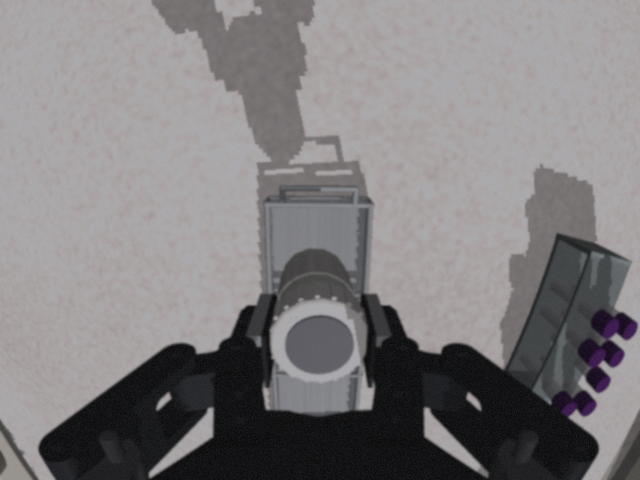

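```bash
python3 -c "
from h import *
c=dict(np.load('w.npz'))
for u,v in((266,202),(372,202),(319,202),(271,374),(362,374),(316,374)):print(wray(c,u,v,.022).round(4))
print(wray(c,318,345,.073+.1218-.0643))
th=-.055
def wp(c,p):
    q=R.from_quat(c['rotation']).inv().apply(np.array(p)-c['eye']);a=np.arctan2(np.hypot(q[0],q[1]),q[2]);n=q[:2]/np.hypot(q[0],q[1]);return (n*a*c['intrinsics'][0,0]+c['intrinsics'][:2,2])
ex=np.array([np.cos(th),np.sin(th)]);ey=np.array([-np.sin(th),np.cos(th)]);o=np.array([.5316,.1867])
for k in(131,128,64,0):print(k,[wp(c,[*(o+ey*k/1e3+ex*l/1e3),.022]).round() for l in(-32,32)])
"
```

```text
[0.5079 0.3187 0.022 ]
[0.5731 0.3151 0.022 ]
[0.5404 0.3167 0.022 ]
[0.4978 0.1903 0.022 ]
[0.5656 0.1867 0.022 ]
[0.5314 0.1891 0.022 ]
[0.53806442 0.28504539 0.1305    ]
131 [array([264., 201.]), array([368., 201.])]
128 [array([264., 206.]), array([368., 206.])]
64 [array([269., 300.]), array([364., 300.])]
0 [array([274., 376.]), array([359., 376.])]
```

Wrist view agrees within about 2 mm, so I'll lower it.

```bash
python3 -m handwheel '[{"dx":0,"dy":0,"dz":0.5,"ax":0,"ay":0,"az":0},{"dx":0,"dy":0,"dz":0.6,"ax":0,"ay":0,"az":0},{"dx":0,"dy":0,"dz":0.4,"ax":0,"ay":0,"az":0},{"dx":0,"dy":0,"dz":0.3,"ax":0,"ay":0,"az":0},{"dx":0,"dy":0,"dz":0.2,"ax":0,"ay":0,"az":0},{"dx":0,"dy":0,"dz":0,"ax":0,"ay":0,"az":0},{"dx":0,"dy":0,"dz":0,"ax":0,"ay":0,"az":0}]'; python3 -c "
from h import *
go(.537,.2825,.0645,-.055)"
```

```text
clock: 10.45
eef_pos: [0.5376, 0.2834, 0.0718]
tool_rot: [0.726, 0.687, 0.0, 0.0]
ft_force: [-0.4, 0.2, -1.0]
grip_width: 0.0353
t 10.45 pos [0.5376 0.2834 0.0718] yaw -0.055 tilt [0. 0.] w 0.0353 F [-0.4  0.2 -1. ]
az sum -0.0 shift (units 25mm, after turn) dx dy dz [-0.04 -0.02  0.29]
```

Now small steps until it touches.

```bash
python3 -m handwheel '[{"dx":0,"dy":0,"dz":0.1,"ax":0,"ay":0,"az":0},{"dx":0,"dy":0,"dz":0.1,"ax":0,"ay":0,"az":0},{"dx":0,"dy":0,"dz":0.05,"ax":0,"ay":0,"az":0},{"dx":0,"dy":0,"dz":0,"ax":0,"ay":0,"az":0},{"dx":0,"dy":0,"dz":0,"ax":0,"ay":0,"az":0}]'; python3 -m handwheel '[{"dx":0,"dy":0,"dz":0.04,"ax":0,"ay":0,"az":0},{"dx":0,"dy":0,"dz":0,"ax":0,"ay":0,"az":0}]'; python3 -c "
from h import *
go(.537,.2825,.0645,-.055)"
```

```text
clock: 10.95
eef_pos: [0.5373, 0.2833, 0.0653]
tool_rot: [0.726, 0.687, -0.0, -0.0]
ft_force: [0.0, 0.3, 0.1]
grip_width: 0.0353
clock: 11.15
eef_pos: [0.5375, 0.2835, 0.0647]
tool_rot: [0.726, 0.687, 0.0, 0.0]
ft_force: [-0.7, 0.5, 1.5]
grip_width: 0.035
t 11.15 pos [0.5375 0.2835 0.0647] yaw -0.055 tilt [0.001 0.   ] w 0.035 F [-0.7  0.5  1.5]
az sum 0.0 shift (units 25mm, after turn) dx dy dz [-0.04 -0.02  0.01]
```

```bash
python3 -m handwheel '[{"dx":0,"dy":0,"dz":0.02,"ax":0,"ay":0,"az":0},{"dx":0,"dy":0,"dz":0,"ax":0,"ay":0,"az":0}]';python3 -m handwheel '[{"dx":0,"dy":0,"dz":0,"ax":0,"ay":0,"az":0},{"dx":0,"dy":0,"dz":0,"ax":0,"ay":0,"az":0},{"dx":0,"dy":0,"dz":0,"ax":0,"ay":0,"az":0},{"dx":0,"dy":0,"dz":0,"ax":0,"ay":0,"az":0},{"dx":0,"dy":0,"dz":0,"ax":0,"ay":0,"az":0}]' 0.6; python3 -m handwheel '[{"dx":0,"dy":0,"dz":-0.4,"ax":0,"ay":0,"az":0},{"dx":0,"dy":0,"dz":-0.8,"ax":0,"ay":0,"az":0},{"dx":0,"dy":0,"dz":-0.8,"ax":0,"ay":0,"az":0},{"dx":0,"dy":0,"dz":-0.8,"ax":0,"ay":0,"az":0},{"dx":0,"dy":0,"dz":-0.8,"ax":0,"ay":0,"az":0},{"dx":0,"dy":0,"dz":-0.5,"ax":0,"ay":0,"az":0},{"dx":0,"dy":0,"dz":-0.2,"ax":0,"ay":0,"az":-0.4},{"dx":0,"dy":0,"dz":0,"ax":0,"ay":0,"az":-0.4}]' 1;  python3 -c "
from h import *
go(.5030,-.172,.17,.174)
c=bot.camera('scene');im=c['img'][:,:,::-1]
cv2.imwrite('pics/p3.png',im)"
```

```text
clock: 11.35
eef_pos: [0.5375, 0.2835, 0.0647]
tool_rot: [0.726, 0.687, 0.001, 0.0]
ft_force: [-2.2, -0.4, 4.3]
grip_width: 0.035
clock: 11.85
eef_pos: [0.5372, 0.2832, 0.0636]
tool_rot: [0.726, 0.687, -0.0, -0.0]
ft_force: [-0.5, 0.2, 1.0]
grip_width: 0.0684
clock: 12.65
eef_pos: [0.538, 0.2836, 0.1731]
tool_rot: [0.683, 0.731, 0.001, 0.0]
ft_force: [-0.4, 0.4, 0.4]
grip_width: 0.0858
t 12.65 pos [0.538  0.2836 0.1731] yaw 0.067 tilt [0.002 0.001] w 0.0858 F [-0.4  0.4  0.4]
az sum -0.71 shift (units 25mm, after turn) dx dy dz [-17.71  -4.53   0.12]
```

View pics/p3.png

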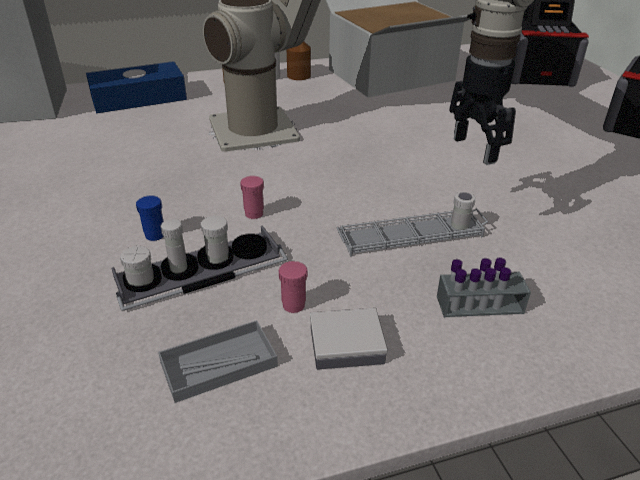

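The stool pot stands in the left compartment, at (463,212). Next is the urine pot.

```bash
python3 -m handwheel '[{"dx":0,"dy":0,"dz":0,"ax":0,"ay":0,"az":-0.71},{"dx":-0.8,"dy":-0.25,"dz":0,"ax":0,"ay":0,"az":0},{"dx":-1,"dy":-0.25,"dz":0,"ax":0,"ay":0,"az":0},{"dx":-1,"dy":-0.25,"dz":0,"ax":0,"ay":0,"az":0},{"dx":-1,"dy":-0.25,"dz":0,"ax":0,"ay":0,"az":0},{"dx":-1,"dy":-0.25,"dz":0,"ax":0,"ay":0,"az":0},{"dx":-1,"dy":-0.25,"dz":0,"ax":0,"ay":0,"az":0},{"dx":-1,"dy":-0.25,"dz":0,"ax":0,"ay":0,"az":0},{"dx":-1,"dy":-0.25,"dz":0,"ax":0,"ay":0,"az":0},{"dx":-1,"dy":-0.25,"dz":0,"ax":0,"ay":0,"az":0},{"dx":-1,"dy":-0.25,"dz":0,"ax":0,"ay":0,"az":0},{"dx":-1,"dy":-0.25,"dz":0,"ax":0,"ay":0,"az":0}]' 1; python3 -m handwheel '[{"dx":-1,"dy":-0.25,"dz":0,"ax":0,"ay":0,"az":0},{"dx":-1,"dy":-0.25,"dz":0,"ax":0,"ay":0,"az":0},{"dx":-1,"dy":-0.25,"dz":0,"ax":0,"ay":0,"az":0},{"dx":-1,"dy":-0.25,"dz":0,"ax":0,"ay":0,"az":0},{"dx":-1,"dy":-0.25,"dz":0,"ax":0,"ay":0,"az":0},{"dx":-1,"dy":-0.25,"dz":0,"ax":0,"ay":0,"az":0},{"dx":-0.7,"dy":-0.1,"dz":0.2,"ax":0,"ay":0,"az":0},{"dx":-0.2,"dy":0,"dz":0.2,"ax":0,"ay":0,"az":0},{"dx":0,"dy":0,"dz":0,"ax":0,"ay":0,"az":0}]' 1;  python3 -c "
from h import *
go(.5030,-.1715,.075,.174)
c=bot.camera('wrist');im=c['img'][:,:,::-1]
cv2.imwrite('pics/w4.png',im);np.savez('w.npz',**c)
for t in ('urine_center','universal_center','sputum_center'):print(t,[(round(d['confidence'],2),np.round(d['rect'],1)) for d in bot.trace(t,c)][:4])"
```

```text
clock: 13.9
eef_pos: [0.5153, 0.0045, 0.1714]
tool_rot: [0.644, 0.765, -0.0, -0.0]
ft_force: [0.4, -0.0, -0.2]
grip_width: 0.0855
clock: 14.8
eef_pos: [0.5051, -0.1714, 0.1604]
tool_rot: [0.645, 0.765, -0.0, -0.001]
ft_force: [0.0, 0.2, -0.6]
grip_width: 0.0855
t 14.8 pos [ 0.5051 -0.1714  0.1604] yaw 0.17 tilt [-0.002  0.001] w 0.0855 F [ 0.   0.2 -0.6]
az sum -0.03 shift (units 25mm, after turn) dx dy dz [ 0.01 -0.08  3.41]
urine_center [(0.82, array([145.8,  82.6,  92.2,  73.7])), (0.76, array([312.4, 254.8,  80.2,  89.9])), (0.6, array([152.5, 331.5,  71. ,  72.8])), (0.55, array([540.4, 157.7,  93.4,  68.3]))]
universal_center [(0.86, array([307.8, 349.3,  59.1,  97.8]))]
sputum_center [(0.79, array([312.8, 398.6,  55.4,  32.8]))]
```

View pics/w4.png

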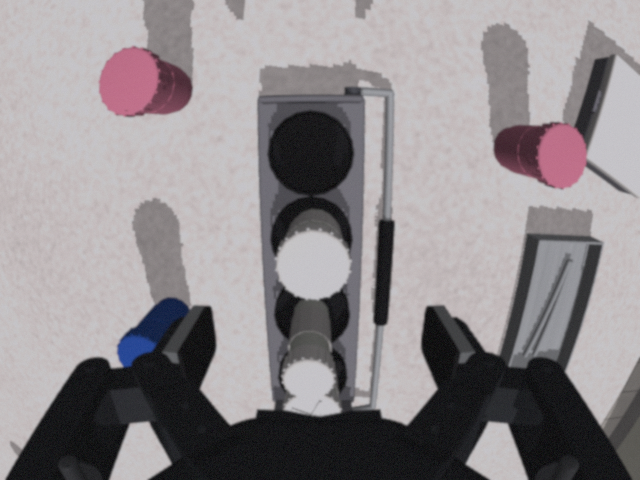

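```bash
python3 -c "
from h import *
c=dict(np.load('w.npz'))
for u,v,z in((313,264,.085),(309,379,.101),(139,350,.076)):print(wray(c,u,v,z).round(4))
"
```

```text
[ 0.5024 -0.1703  0.085 ]
[ 0.5116 -0.2394  0.101 ]
[ 0.3886 -0.2628  0.076 ]
```

```bash
python3 -m handwheel '[{"dx":0,"dy":-0.09,"dz":0.6,"ax":0,"ay":0,"az":-0.03},{"dx":0,"dy":0,"dz":0.8,"ax":0,"ay":0,"az":0},{"dx":0,"dy":0,"dz":0.8,"ax":0,"ay":0,"az":0},{"dx":0,"dy":0,"dz":0.5,"ax":0,"ay":0,"az":0},{"dx":0,"dy":0,"dz":0.3,"ax":0,"ay":0,"az":0},{"dx":0,"dy":0,"dz":0,"ax":0,"ay":0,"az":0},{"dx":0,"dy":0,"dz":0,"ax":0,"ay":0,"az":0}]'; python3 -c "
from h import *
go(.5028,-.171,.0765,.174)"
```

```text
clock: 15.7
eef_pos: [0.504, -0.1716, 0.0869]
tool_rot: [0.642, 0.767, 0.0, 0.0]
ft_force: [0.7, -0.0, -0.4]
grip_width: 0.0856
t 15.7 pos [ 0.504  -0.1716  0.0869] yaw 0.176 tilt [ 0.001 -0.   ] w 0.0856 F [ 0.7 -0.  -0.4]
az sum 0.02 shift (units 25mm, after turn) dx dy dz [ 0.03 -0.04  0.42]
```

```bash
python3 -m handwheel '[{"dx":0,"dy":-0.04,"dz":0.4,"ax":0,"ay":0,"az":0},{"dx":0,"dy":0,"dz":0,"ax":0,"ay":0,"az":0},{"dx":0,"dy":0,"dz":0,"ax":0,"ay":0,"az":0}]'; python3 -m handwheel '[{"dx":0,"dy":0,"dz":0,"ax":0,"ay":0,"az":0},{"dx":0,"dy":0,"dz":0,"ax":0,"ay":0,"az":0},{"dx":0,"dy":0,"dz":0,"ax":0,"ay":0,"az":0},{"dx":0,"dy":0,"dz":0,"ax":0,"ay":0,"az":0},{"dx":0,"dy":0,"dz":0,"ax":0,"ay":0,"az":0},{"dx":0,"dy":0,"dz":0,"ax":0,"ay":0,"az":0},{"dx":0,"dy":0,"dz":0,"ax":0,"ay":0,"az":0},{"dx":0,"dy":0,"dz":0,"ax":0,"ay":0,"az":0}]' -1; python3 -m handwheel '[{"dx":0,"dy":0,"dz":-0.2,"ax":0,"ay":0,"az":0},{"dx":0,"dy":0,"dz":-0.2,"ax":0,"ay":0,"az":0},{"dx":0,"dy":0,"dz":-0.4,"ax":0,"ay":0,"az":0},{"dx":0,"dy":0,"dz":-0.5,"ax":0,"ay":0,"az":0},{"dx":0,"dy":0,"dz":-0.5,"ax":0,"ay":0,"az":0},{"dx":0,"dy":0,"dz":-0.5,"ax":0,"ay":0,"az":0.5},{"dx":0,"dy":0,"dz":-0.5,"ax":0,"ay":0,"az":0.5},{"dx":0,"dy":0,"dz":-0.3,"ax":0,"ay":0,"az":0.5},{"dx":0,"dy":0,"dz":0,"ax":0,"ay":0,"az":0}]';python3 -c "
from h import *
go(.5333,.2187,.15,-.055)
c=bot.camera('wrist');im=c['img'][:,:,::-1]
cv2.imwrite('pics/w5.png',im)"
```

```text
clock: 16.0
eef_pos: [0.5023, -0.1718, 0.0762]
tool_rot: [0.642, 0.766, -0.0, -0.0]
ft_force: [0.3, 0.4, 0.1]
grip_width: 0.0855
clock: 16.8
eef_pos: [0.5027, -0.172, 0.0769]
tool_rot: [0.642, 0.767, 0.0, 0.0]
ft_force: [-1.0, -0.3, 5.9]
grip_width: 0.041
clock: 17.7
eef_pos: [0.5037, -0.1722, 0.1562]
tool_rot: [0.724, 0.69, 0.001, 0.002]
ft_force: [0.6, 0.2, -0.5]
grip_width: 0.041
t 17.7 pos [ 0.5037 -0.1722  0.1562] yaw -0.049 tilt [ 0.004 -0.001] w 0.041 F [ 0.6  0.2 -0.5]
az sum 0.04 shift (units 25mm, after turn) dx dy dz [15.68  0.32  0.25]
```

View pics/w5.png

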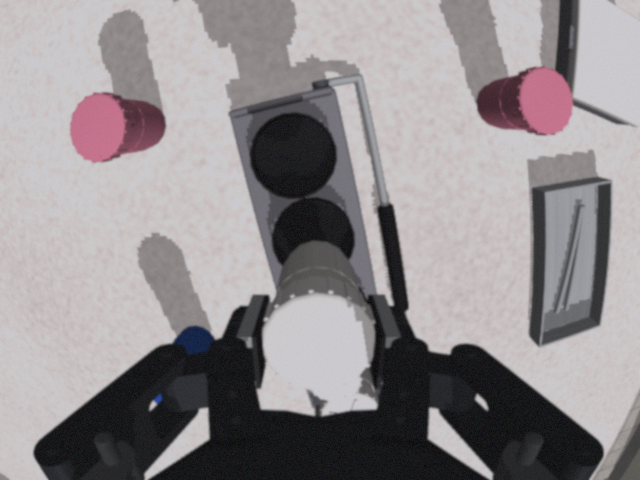

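Urine pot is held upright. Carrying it to compartment 2.

```bash
python3 -m handwheel '[{"dx":0.3,"dy":0,"dz":0,"ax":0,"ay":0,"az":0.04},{"dx":0.6,"dy":0.03,"dz":0,"ax":0,"ay":0,"az":0},{"dx":0.9,"dy":0.03,"dz":0,"ax":0,"ay":0,"az":0},{"dx":0.9,"dy":0.03,"dz":0,"ax":0,"ay":0,"az":0},{"dx":0.9,"dy":0.03,"dz":0,"ax":0,"ay":0,"az":0},{"dx":0.9,"dy":0.03,"dz":0,"ax":0,"ay":0,"az":0},{"dx":0.9,"dy":0.03,"dz":0,"ax":0,"ay":0,"az":0},{"dx":0.9,"dy":0.03,"dz":0,"ax":0,"ay":0,"az":0},{"dx":0.9,"dy":0.03,"dz":0,"ax":0,"ay":0,"az":0},{"dx":0.9,"dy":0.03,"dz":0,"ax":0,"ay":0,"az":0},{"dx":0.9,"dy":0.03,"dz":0,"ax":0,"ay":0,"az":0},{"dx":0.9,"dy":0.03,"dz":0,"ax":0,"ay":0,"az":0}]'; python3 -m handwheel '[{"dx":0.9,"dy":0,"dz":0,"ax":0,"ay":0,"az":0},{"dx":0.9,"dy":0,"dz":0,"ax":0,"ay":0,"az":0},{"dx":0.9,"dy":0,"dz":0,"ax":0,"ay":0,"az":0},{"dx":0.9,"dy":0,"dz":0,"ax":0,"ay":0,"az":0},{"dx":0.8,"dy":0,"dz":0,"ax":0,"ay":0,"az":0},{"dx":0.6,"dy":0,"dz":0,"ax":0,"ay":0,"az":0},{"dx":0.3,"dy":0,"dz":0,"ax":0,"ay":0,"az":0},{"dx":0,"dy":0,"dz":0,"ax":0,"ay":0,"az":0},{"dx":0,"dy":0,"dz":0,"ax":0,"ay":0,"az":0}]'; python3 -c "
from h import *
go(.5333,.2187,.0765,-.055)"
```

```text
clock: 18.95
eef_pos: [0.5234, 0.077, 0.1532]
tool_rot: [0.726, 0.688, -0.0, -0.001]
ft_force: [-0.5, 0.0, -0.1]
grip_width: 0.0409
clock: 19.85
eef_pos: [0.5313, 0.2068, 0.1536]
tool_rot: [0.726, 0.687, -0.0, 0.0]
ft_force: [-0.7, -0.0, -0.1]
grip_width: 0.0412
t 19.85 pos [0.5313 0.2068 0.1536] yaw -0.055 tilt [-0.001 -0.001] w 0.0412 F [-0.7 -0.  -0.1]
az sum -0.0 shift (units 25mm, after turn) dx dy dz [0.48 0.05 3.08]
```

```bash
python3 -m handwheel '[{"dx":0.4,"dy":0.05,"dz":0.3,"ax":0,"ay":0,"az":0},{"dx":0.1,"dy":0,"dz":0.5,"ax":0,"ay":0,"az":0},{"dx":0,"dy":0,"dz":0.4,"ax":0,"ay":0,"az":0},{"dx":0,"dy":0,"dz":0.2,"ax":0,"ay":0,"az":0},{"dx":0,"dy":0,"dz":0,"ax":0,"ay":0,"az":0},{"dx":0,"dy":0,"dz":0,"ax":0,"ay":0,"az":0}]'; python3 -c "
from h import *
go(.5333,.2187,.0765,-.055)
c=bot.camera('wrist');im=c['img'][:,:,::-1]
cv2.imwrite('pics/w6.png',im)"
```

```text
clock: 20.45
eef_pos: [0.5334, 0.2193, 0.1186]
tool_rot: [0.726, 0.687, -0.0, -0.0]
ft_force: [-0.1, -0.5, -0.4]
grip_width: 0.0412
t 20.45 pos [0.5334 0.2193 0.1186] yaw -0.055 tilt [-0. -0.] w 0.0412 F [-0.1 -0.5 -0.4]
az sum -0.0 shift (units 25mm, after turn) dx dy dz [-0.02 -0.    1.68]
```

View pics/w6.png

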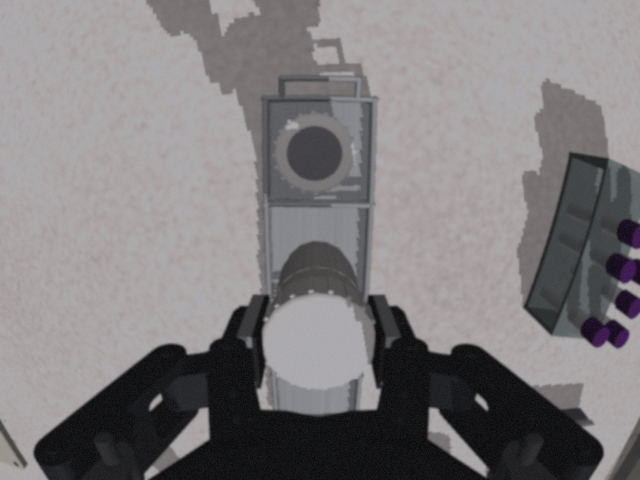

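```bash
python3 -m handwheel '[{"dx":0,"dy":0,"dz":0.4,"ax":0,"ay":0,"az":0},{"dx":0,"dy":0,"dz":0.5,"ax":0,"ay":0,"az":0},{"dx":0,"dy":0,"dz":0.3,"ax":0,"ay":0,"az":0},{"dx":0,"dy":0,"dz":0.15,"ax":0,"ay":0,"az":0},{"dx":0,"dy":0,"dz":0.1,"ax":0,"ay":0,"az":0},{"dx":0,"dy":0,"dz":0,"ax":0,"ay":0,"az":0},{"dx":0,"dy":0,"dz":0,"ax":0,"ay":0,"az":0},{"dx":0,"dy":0,"dz":0,"ax":0,"ay":0,"az":0}]'; python3 -c "
from h import *
go(.5333,.2187,.0765,-.055)"
```

```text
clock: 21.3
eef_pos: [0.5338, 0.2197, 0.083]
tool_rot: [0.726, 0.687, 0.0, 0.0]
ft_force: [0.3, 0.3, -1.1]
grip_width: 0.0412
t 21.3 pos [0.5338 0.2197 0.083 ] yaw -0.055 tilt [0.001 0.   ] w 0.0412 F [ 0.3  0.3 -1.1]
az sum -0.0 shift (units 25mm, after turn) dx dy dz [-0.04 -0.02  0.26]
```

```bash
python3 -m handwheel '[{"dx":0,"dy":0,"dz":0.1,"ax":0,"ay":0,"az":0},{"dx":0,"dy":0,"dz":0.08,"ax":0,"ay":0,"az":0},{"dx":0,"dy":0,"dz":0.05,"ax":0,"ay":0,"az":0},{"dx":0,"dy":0,"dz":0,"ax":0,"ay":0,"az":0},{"dx":0,"dy":0,"dz":0,"ax":0,"ay":0,"az":0}]'; python3 -m handwheel '[{"dx":0,"dy":0,"dz":0.03,"ax":0,"ay":0,"az":0},{"dx":0,"dy":0,"dz":0,"ax":0,"ay":0,"az":0}]'
```

```text
clock: 21.8
eef_pos: [0.5335, 0.2196, 0.077]
tool_rot: [0.726, 0.687, 0.0, -0.0]
ft_force: [-0.4, -0.8, 1.9]
grip_width: 0.0409
clock: 22.0
eef_pos: [0.5335, 0.2197, 0.0769]
tool_rot: [0.726, 0.687, 0.0, -0.0]
ft_force: [-2.4, 0.8, 5.7]
grip_width: 0.0411
```

```bash
python3 -m handwheel '[{"dx":0,"dy":0,"dz":0,"ax":0,"ay":0,"az":0},{"dx":0,"dy":0,"dz":0,"ax":0,"ay":0,"az":0},{"dx":0,"dy":0,"dz":0,"ax":0,"ay":0,"az":0},{"dx":0,"dy":0,"dz":0,"ax":0,"ay":0,"az":0},{"dx":0,"dy":0,"dz":0,"ax":0,"ay":0,"az":0}]' 0.7; python3 -m handwheel '[{"dx":0,"dy":0,"dz":-0.4,"ax":0,"ay":0,"az":0},{"dx":0,"dy":0,"dz":-0.8,"ax":0,"ay":0,"az":0},{"dx":0,"dy":0,"dz":-0.8,"ax":0,"ay":0,"az":0},{"dx":0,"dy":0,"dz":-0.8,"ax":0,"ay":0,"az":0},{"dx":0,"dy":0,"dz":-0.8,"ax":0,"ay":0,"az":-0.5},{"dx":0,"dy":0,"dz":-0.5,"ax":0,"ay":0,"az":-0.5},{"dx":0,"dy":0,"dz":-0.1,"ax":0,"ay":0,"az":-0.53},{"dx":0,"dy":0,"dz":0,"ax":0,"ay":0,"az":0}]' 1;  python3 -c "
from h import *
go(.5115,-.2405,.17,.174)
c=bot.camera('scene');im=c['img'][:,:,::-1]
cv2.imwrite('pics/p7.png',cv2.resize(im[160:340,100:540],None,fx=1.8,fy=1.8))"
```

```text
clock: 22.5
eef_pos: [0.5334, 0.2195, 0.0759]
tool_rot: [0.726, 0.687, -0.0, -0.0]
ft_force: [-0.1, -0.7, 0.3]
grip_width: 0.0726
clock: 23.3
eef_pos: [0.5341, 0.2198, 0.1828]
tool_rot: [0.643, 0.766, 0.001, 0.001]
ft_force: [-0.2, 0.2, 0.2]
grip_width: 0.0853
t 23.3 pos [0.5341 0.2198 0.1828] yaw 0.174 tilt [0.003 0.001] w 0.0853 F [-0.2  0.2  0.2]
az sum 0.0 shift (units 25mm, after turn) dx dy dz [-17.98  -4.08   0.51]
```

View pics/p7.png

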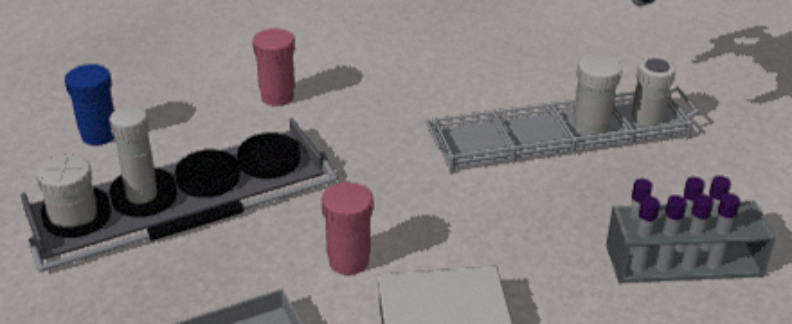

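Urine pot is in compartment 2. Now the universal.

```bash
python3 -m handwheel '[{"dx":-0.6,"dy":-0.2,"dz":0,"ax":0,"ay":0,"az":0},{"dx":-1,"dy":-0.23,"dz":0,"ax":0,"ay":0,"az":0},{"dx":-1,"dy":-0.23,"dz":0,"ax":0,"ay":0,"az":0},{"dx":-1,"dy":-0.23,"dz":0,"ax":0,"ay":0,"az":0},{"dx":-1,"dy":-0.23,"dz":0,"ax":0,"ay":0,"az":0},{"dx":-1,"dy":-0.23,"dz":0,"ax":0,"ay":0,"az":0},{"dx":-1,"dy":-0.23,"dz":0,"ax":0,"ay":0,"az":0},{"dx":-1,"dy":-0.23,"dz":0,"ax":0,"ay":0,"az":0},{"dx":-1,"dy":-0.23,"dz":0,"ax":0,"ay":0,"az":0},{"dx":-1,"dy":-0.23,"dz":0,"ax":0,"ay":0,"az":0},{"dx":-1,"dy":-0.23,"dz":0,"ax":0,"ay":0,"az":0},{"dx":-1,"dy":-0.23,"dz":0,"ax":0,"ay":0,"az":0}]' 1; python3 -m handwheel '[{"dx":-1,"dy":-0.23,"dz":0,"ax":0,"ay":0,"az":0},{"dx":-1,"dy":-0.23,"dz":0,"ax":0,"ay":0,"az":0},{"dx":-1,"dy":-0.23,"dz":0,"ax":0,"ay":0,"az":0},{"dx":-1,"dy":-0.23,"dz":0,"ax":0,"ay":0,"az":0},{"dx":-1,"dy":-0.23,"dz":0,"ax":0,"ay":0,"az":0},{"dx":-0.8,"dy":-0.2,"dz":0,"ax":0,"ay":0,"az":0},{"dx":-0.5,"dy":-0.02,"dz":0.1,"ax":0,"ay":0,"az":0},{"dx":0,"dy":0,"dz":0,"ax":0,"ay":0,"az":0},{"dx":0,"dy":0,"dz":0,"ax":0,"ay":0,"az":0}]' 1;  python3 -c "
from h import *
go(.5115,-.2405,.0925,.174)
c=bot.camera('wrist');im=c['img'][:,:,::-1]
cv2.imwrite('pics/w8.png',im);np.savez('w.npz',**c)"
```

```text
clock: 24.55
eef_pos: [0.5153, -0.0798, 0.1806]
tool_rot: [0.643, 0.765, -0.001, -0.001]
ft_force: [-0.4, 0.3, -0.1]
grip_width: 0.0855
clock: 25.45
eef_pos: [0.5097, -0.2386, 0.178]
tool_rot: [0.643, 0.766, 0.0, -0.001]
ft_force: [-0.9, 0.4, -0.5]
grip_width: 0.0855
t 25.45 pos [ 0.5097 -0.2386  0.178 ] yaw 0.174 tilt [-0.001  0.001] w 0.0855 F [-0.9  0.4 -0.5]
az sum -0.0 shift (units 25mm, after turn) dx dy dz [-0.09  0.06  3.42]
```

View pics/w8.png

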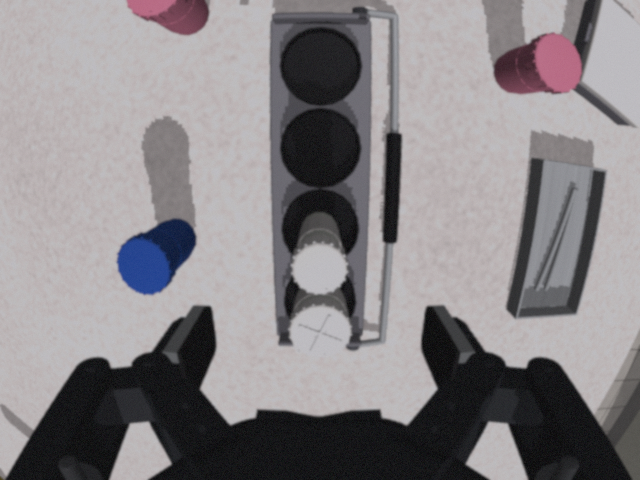

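```bash
python3 -c "
from h import *
c=dict(np.load('w.npz'))
for u,v,z in((320,269,.101),(321,331,.063)):print(wray(c,u,v,z).round(4))
"
python3 -m handwheel '[{"dx":-0.08,"dy":0.06,"dz":0.6,"ax":0,"ay":0,"az":0},{"dx":0,"dy":0,"dz":0.8,"ax":0,"ay":0,"az":0},{"dx":0,"dy":0,"dz":0.8,"ax":0,"ay":0,"az":0},{"dx":0,"dy":0,"dz":0.5,"ax":0,"ay":0,"az":0},{"dx":0,"dy":0,"dz":0.3,"ax":0,"ay":0,"az":0},{"dx":0,"dy":0,"dz":0,"ax":0,"ay":0,"az":0},{"dx":0,"dy":0,"dz":0,"ax":0,"ay":0,"az":0}]'; python3 -c "
from h import *
go(.5117,-.2402,.0925,.174)"
```

```text
[ 0.5117 -0.2404  0.101 ]
[ 0.5238 -0.3034  0.063 ]
clock: 26.2
eef_pos: [0.5126, -0.2406, 0.1042]
tool_rot: [0.643, 0.766, 0.0, 0.0]
ft_force: [0.3, -0.5, 0.0]
grip_width: 0.0853
t 26.2 pos [ 0.5126 -0.2406  0.1042] yaw 0.175 tilt [ 0.001 -0.   ] w 0.0853 F [ 0.3 -0.5  0. ]
az sum 0.01 shift (units 25mm, after turn) dx dy dz [ 0.02 -0.03  0.47]
```

```bash
python3 -m handwheel '[{"dx":0,"dy":-0.03,"dz":0.46,"ax":0,"ay":0,"az":0},{"dx":0,"dy":0,"dz":0,"ax":0,"ay":0,"az":0},{"dx":0,"dy":0,"dz":0,"ax":0,"ay":0,"az":0}]'; python3 -m handwheel '[{"dx":0,"dy":0,"dz":0,"ax":0,"ay":0,"az":0},{"dx":0,"dy":0,"dz":0,"ax":0,"ay":0,"az":0},{"dx":0,"dy":0,"dz":0,"ax":0,"ay":0,"az":0},{"dx":0,"dy":0,"dz":0,"ax":0,"ay":0,"az":0},{"dx":0,"dy":0,"dz":0,"ax":0,"ay":0,"az":0},{"dx":0,"dy":0,"dz":0,"ax":0,"ay":0,"az":0},{"dx":0,"dy":0,"dz":0,"ax":0,"ay":0,"az":0},{"dx":0,"dy":0,"dz":0,"ax":0,"ay":0,"az":0},{"dx":0,"dy":0,"dz":0,"ax":0,"ay":0,"az":0}]' -1; python3 -m handwheel '[{"dx":0,"dy":0,"dz":-0.2,"ax":0,"ay":0,"az":0},{"dx":0,"dy":0,"dz":-0.2,"ax":0,"ay":0,"az":0},{"dx":0,"dy":0,"dz":-0.4,"ax":0,"ay":0,"az":0},{"dx":0,"dy":0,"dz":-0.5,"ax":0,"ay":0,"az":0},{"dx":0,"dy":0,"dz":-0.5,"ax":0,"ay":0,"az":0},{"dx":0,"dy":0,"dz":-0.5,"ax":0,"ay":0,"az":0.5},{"dx":0,"dy":0,"dz":-0.5,"ax":0,"ay":0,"az":0.5},{"dx":0,"dy":0,"dz":-0.3,"ax":0,"ay":0,"az":0.53},{"dx":0,"dy":0,"dz":0,"ax":0,"ay":0,"az":0}]';python3 -c "
from h import *
go(.5298,.1547,.16,-.055)
c=bot.camera('scene');im=c['img'][:,:,::-1]
cv2.imwrite('pics/w9.png',cv2.resize(im[150:310,100:300],None,fx=3,fy=3))"
```

```text
clock: 26.5
eef_pos: [0.511, -0.2408, 0.0918]
tool_rot: [0.643, 0.766, -0.0, -0.0]
ft_force: [-1.1, -0.3, -0.3]
grip_width: 0.0855
clock: 27.4
eef_pos: [0.5116, -0.241, 0.0924]
tool_rot: [0.643, 0.766, 0.0, 0.0]
ft_force: [-0.4, 0.1, 4.0]
grip_width: 0.0299
clock: 28.3
eef_pos: [0.5125, -0.2413, 0.1721]
tool_rot: [0.726, 0.687, 0.001, 0.002]
ft_force: [-0.2, -0.3, -0.7]
grip_width: 0.03
t 28.3 pos [ 0.5125 -0.2413  0.1721] yaw -0.055 tilt [ 0.004 -0.002] w 0.03 F [-0.2 -0.3 -0.7]
az sum 0.0 shift (units 25mm, after turn) dx dy dz [15.86 -0.18  0.48]
```

View pics/w9.png

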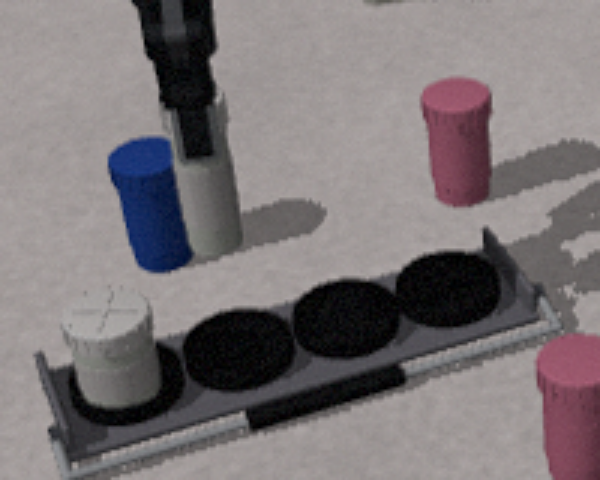

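Universal is lifted and upright. Carrying it to compartment 3.

```bash
python3 -m handwheel '[{"dx":0.3,"dy":0,"dz":0,"ax":0,"ay":0,"az":0},{"dx":0.6,"dy":-0.01,"dz":0,"ax":0,"ay":0,"az":0},{"dx":0.9,"dy":-0.01,"dz":0,"ax":0,"ay":0,"az":0},{"dx":0.9,"dy":-0.01,"dz":0,"ax":0,"ay":0,"az":0},{"dx":0.9,"dy":-0.01,"dz":0,"ax":0,"ay":0,"az":0},{"dx":0.9,"dy":-0.01,"dz":0,"ax":0,"ay":0,"az":0},{"dx":0.9,"dy":-0.01,"dz":0,"ax":0,"ay":0,"az":0},{"dx":0.9,"dy":-0.01,"dz":0,"ax":0,"ay":0,"az":0},{"dx":0.9,"dy":-0.01,"dz":0,"ax":0,"ay":0,"az":0},{"dx":0.9,"dy":-0.01,"dz":0,"ax":0,"ay":0,"az":0},{"dx":0.9,"dy":-0.01,"dz":0,"ax":0,"ay":0,"az":0},{"dx":0.9,"dy":-0.01,"dz":0,"ax":0,"ay":0,"az":0}]'; python3 -m handwheel '[{"dx":0.9,"dy":0,"dz":0,"ax":0,"ay":0,"az":0},{"dx":0.9,"dy":0,"dz":0,"ax":0,"ay":0,"az":0},{"dx":0.9,"dy":0,"dz":0,"ax":0,"ay":0,"az":0},{"dx":0.9,"dy":0,"dz":0,"ax":0,"ay":0,"az":0},{"dx":0.8,"dy":0,"dz":0,"ax":0,"ay":0,"az":0},{"dx":0.6,"dy":0,"dz":0,"ax":0,"ay":0,"az":0},{"dx":0.4,"dy":0,"dz":0,"ax":0,"ay":0,"az":0},{"dx":0.1,"dy":0,"dz":0,"ax":0,"ay":0,"az":0},{"dx":0,"dy":0,"dz":0,"ax":0,"ay":0,"az":0},{"dx":0,"dy":0,"dz":0,"ax":0,"ay":0,"az":0}]'; python3 -c "
from h import *
go(.5298,.1547,.0925,-.055)"
```

```text
clock: 29.55
eef_pos: [0.5212, 0.0086, 0.1691]
tool_rot: [0.726, 0.688, -0.0, -0.001]
ft_force: [-0.1, -0.2, -1.2]
grip_width: 0.0301
clock: 30.55
eef_pos: [0.5297, 0.1431, 0.1695]
tool_rot: [0.727, 0.687, -0.0, 0.0]
ft_force: [-0.6, -0.0, -1.3]
grip_width: 0.0299
t 30.55 pos [0.5297 0.1431 0.1695] yaw -0.056 tilt [-0. -0.] w 0.0299 F [-0.6 -0.  -1.3]
az sum -0.01 shift (units 25mm, after turn) dx dy dz [ 0.46 -0.02  3.08]
```

```bash
python3 -m handwheel '[{"dx":0.4,"dy":-0.02,"dz":0.3,"ax":0,"ay":0,"az":0},{"dx":0.06,"dy":0,"dz":0.5,"ax":0,"ay":0,"az":0},{"dx":0,"dy":0,"dz":0.4,"ax":0,"ay":0,"az":0},{"dx":0,"dy":0,"dz":0.2,"ax":0,"ay":0,"az":0},{"dx":0,"dy":0,"dz":0,"ax":0,"ay":0,"az":0},{"dx":0,"dy":0,"dz":0,"ax":0,"ay":0,"az":0}]'; python3 -c "
from h import *
go(.5298,.1547,.0925,-.055)
c=bot.camera('wrist');im=c['img'][:,:,::-1]
cv2.imwrite('pics/w10.png',im)"
```

```text
clock: 31.15
eef_pos: [0.5298, 0.1551, 0.1343]
tool_rot: [0.726, 0.687, -0.0, -0.0]
ft_force: [-0.4, 0.6, -0.4]
grip_width: 0.03
t 31.15 pos [0.5298 0.1551 0.1343] yaw -0.055 tilt [-0. -0.] w 0.03 F [-0.4  0.6 -0.4]
az sum -0.0 shift (units 25mm, after turn) dx dy dz [-0.02 -0.    1.67]
```

View pics/w10.png

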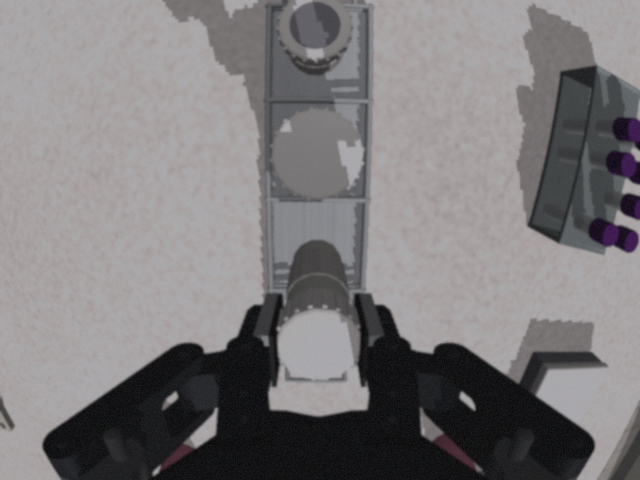

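```bash
python3 -m handwheel '[{"dx":0,"dy":0,"dz":0.4,"ax":0,"ay":0,"az":0},{"dx":0,"dy":0,"dz":0.5,"ax":0,"ay":0,"az":0},{"dx":0,"dy":0,"dz":0.3,"ax":0,"ay":0,"az":0},{"dx":0,"dy":0,"dz":0.15,"ax":0,"ay":0,"az":0},{"dx":0,"dy":0,"dz":0.1,"ax":0,"ay":0,"az":0},{"dx":0,"dy":0,"dz":0,"ax":0,"ay":0,"az":0},{"dx":0,"dy":0,"dz":0,"ax":0,"ay":0,"az":0},{"dx":0,"dy":0,"dz":0.08,"ax":0,"ay":0,"az":0},{"dx":0,"dy":0,"dz":0.05,"ax":0,"ay":0,"az":0},{"dx":0,"dy":0,"dz":0,"ax":0,"ay":0,"az":0},{"dx":0,"dy":0,"dz":0,"ax":0,"ay":0,"az":0}]'; python3 -c "
from h import *
go(.5298,.1547,.0925,-.055)"
```

```text
clock: 32.3
eef_pos: [0.5299, 0.1553, 0.0951]
tool_rot: [0.726, 0.687, -0.0, 0.0]
ft_force: [-0.0, -0.3, -0.2]
grip_width: 0.0301
t 32.3 pos [0.5299 0.1553 0.0951] yaw -0.055 tilt [ 0. -0.] w 0.0301 F [-0.  -0.3 -0.2]
az sum -0.0 shift (units 25mm, after turn) dx dy dz [-0.02 -0.    0.1 ]
```

```bash
python3 -m handwheel '[{"dx":0,"dy":0,"dz":0.06,"ax":0,"ay":0,"az":0},{"dx":0,"dy":0,"dz":0.04,"ax":0,"ay":0,"az":0},{"dx":0,"dy":0,"dz":0,"ax":0,"ay":0,"az":0},{"dx":0,"dy":0,"dz":0,"ax":0,"ay":0,"az":0}]'; python3 -m handwheel '[{"dx":0,"dy":0,"dz":0.02,"ax":0,"ay":0,"az":0},{"dx":0,"dy":0,"dz":0,"ax":0,"ay":0,"az":0}]'
```

```text
clock: 32.7
eef_pos: [0.5299, 0.1553, 0.0926]
tool_rot: [0.726, 0.687, 0.0, -0.0]
ft_force: [0.1, 0.2, -0.8]
grip_width: 0.0304
clock: 32.9
eef_pos: [0.53, 0.1554, 0.0925]
tool_rot: [0.726, 0.687, 0.0, 0.0]
ft_force: [-1.2, 0.3, 3.2]
grip_width: 0.03
```

Contact, so I'll release and retract.

```bash
python3 -m handwheel '[{"dx":0,"dy":0,"dz":0,"ax":0,"ay":0,"az":0},{"dx":0,"dy":0,"dz":0,"ax":0,"ay":0,"az":0},{"dx":0,"dy":0,"dz":0,"ax":0,"ay":0,"az":0},{"dx":0,"dy":0,"dz":0,"ax":0,"ay":0,"az":0},{"dx":0,"dy":0,"dz":0,"ax":0,"ay":0,"az":0}]' 0.7; python3 -m handwheel '[{"dx":0,"dy":0,"dz":-0.4,"ax":0,"ay":0,"az":0},{"dx":0,"dy":0,"dz":-0.8,"ax":0,"ay":0,"az":0},{"dx":0,"dy":0,"dz":-0.8,"ax":0,"ay":0,"az":0},{"dx":0,"dy":0,"dz":-0.8,"ax":0,"ay":0,"az":0},{"dx":0,"dy":0,"dz":-0.8,"ax":0,"ay":0,"az":-0.5},{"dx":0,"dy":0,"dz":-0.1,"ax":0,"ay":0,"az":-0.5},{"dx":0,"dy":0,"dz":0,"ax":0,"ay":0,"az":-0.53},{"dx":0,"dy":0,"dz":0,"ax":0,"ay":0,"az":0}]' 1;  python3 -c "
from h import *
go(.5237,-.304,.15,.174)
c=bot.camera('scene');im=c['img'][:,:,::-1]
cv2.imwrite('pics/p11.png',cv2.resize(im[160:340,100:540],None,fx=1.8,fy=1.8))"
```

```text
clock: 33.4
eef_pos: [0.5299, 0.1553, 0.0919]
tool_rot: [0.726, 0.687, -0.0, -0.0]
ft_force: [-0.2, -0.3, 0.7]
grip_width: 0.0728
clock: 34.2
eef_pos: [0.5302, 0.1554, 0.1857]
tool_rot: [0.643, 0.766, 0.001, 0.0]
ft_force: [0.9, -0.9, 0.3]
grip_width: 0.0853
t 34.2 pos [0.5302 0.1554 0.1857] yaw 0.174 tilt [0.001 0.   ] w 0.0853 F [ 0.9 -0.9  0.3]
az sum 0.0 shift (units 25mm, after turn) dx dy dz [-18.05  -3.44   1.43]
```

View pics/p11.png

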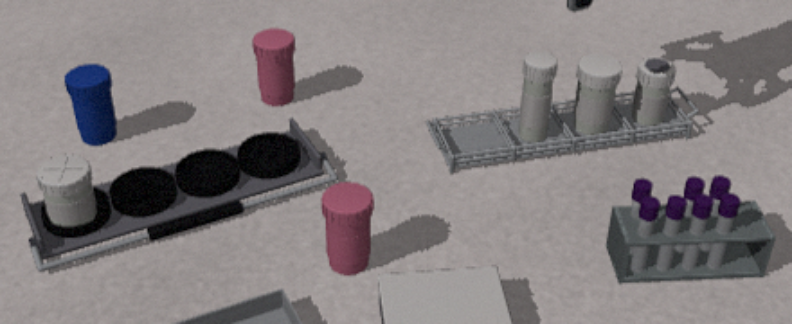

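```bash
python3 -m handwheel '[{"dx":-0.6,"dy":-0.2,"dz":0,"ax":0,"ay":0,"az":0},{"dx":-1,"dy":-0.19,"dz":0,"ax":0,"ay":0,"az":0},{"dx":-1,"dy":-0.19,"dz":0,"ax":0,"ay":0,"az":0},{"dx":-1,"dy":-0.19,"dz":0,"ax":0,"ay":0,"az":0},{"dx":-1,"dy":-0.19,"dz":0,"ax":0,"ay":0,"az":0},{"dx":-1,"dy":-0.19,"dz":0,"ax":0,"ay":0,"az":0},{"dx":-1,"dy":-0.19,"dz":0,"ax":0,"ay":0,"az":0},{"dx":-1,"dy":-0.19,"dz":0,"ax":0,"ay":0,"az":0},{"dx":-1,"dy":-0.19,"dz":0,"ax":0,"ay":0,"az":0},{"dx":-1,"dy":-0.19,"dz":0,"ax":0,"ay":0,"az":0},{"dx":-1,"dy":-0.19,"dz":0,"ax":0,"ay":0,"az":0},{"dx":-1,"dy":-0.19,"dz":0,"ax":0,"ay":0,"az":0}]' 1; python3 -m handwheel '[{"dx":-1,"dy":-0.19,"dz":0.2,"ax":0,"ay":0,"az":0},{"dx":-1,"dy":-0.19,"dz":0.2,"ax":0,"ay":0,"az":0},{"dx":-1,"dy":-0.19,"dz":0.2,"ax":0,"ay":0,"az":0},{"dx":-1,"dy":-0.19,"dz":0.3,"ax":0,"ay":0,"az":0},{"dx":-1,"dy":-0.19,"dz":0.3,"ax":0,"ay":0,"az":0},{"dx":-0.9,"dy":-0.15,"dz":0.2,"ax":0,"ay":0,"az":0},{"dx":-0.5,"dy":-0.05,"dz":0,"ax":0,"ay":0,"az":0},{"dx":0,"dy":0,"dz":0,"ax":0,"ay":0,"az":0},{"dx":0,"dy":0,"dz":0,"ax":0,"ay":0,"az":0}]' 1;  python3 -c "
from h import *
go(.5237,-.304,.058,.174)
c=bot.camera('wrist');im=c['img'][:,:,::-1]
cv2.imwrite('pics/w12.png',im);np.savez('w.npz',**c)"
```

```text
clock: 35.45
eef_pos: [0.5229, -0.1421, 0.1845]
tool_rot: [0.644, 0.765, -0.0, -0.0]
ft_force: [-1.1, -0.3, 0.2]
grip_width: 0.0854
clock: 36.35
eef_pos: [0.5231, -0.3026, 0.1498]
tool_rot: [0.643, 0.766, 0.0, -0.0]
ft_force: [0.3, -0.1, 0.4]
grip_width: 0.0855
t 36.35 pos [ 0.5231 -0.3026  0.1498] yaw 0.174 tilt [-0.     0.001] w 0.0855 F [ 0.3 -0.1  0.4]
az sum -0.0 shift (units 25mm, after turn) dx dy dz [-0.06  0.01  3.67]
```

View pics/w12.png

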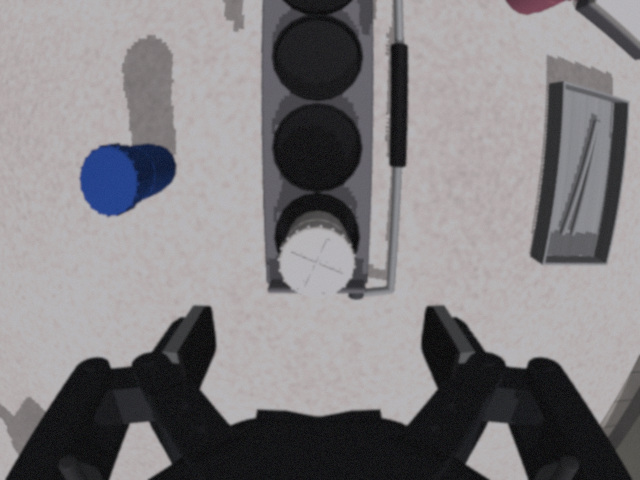

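```bash
python3 -c "
from h import *
c=dict(np.load('w.npz'))
print(wray(c,317,263,.063).round(4))
"
python3 -m handwheel '[{"dx":-0.06,"dy":0.01,"dz":0.6,"ax":0,"ay":0,"az":0},{"dx":0,"dy":0,"dz":0.8,"ax":0,"ay":0,"az":0},{"dx":0,"dy":0,"dz":0.8,"ax":0,"ay":0,"az":0},{"dx":0,"dy":0,"dz":0.6,"ax":0,"ay":0,"az":0},{"dx":0,"dy":0,"dz":0.3,"ax":0,"ay":0,"az":0},{"dx":0,"dy":0,"dz":0,"ax":0,"ay":0,"az":0},{"dx":0,"dy":0,"dz":0,"ax":0,"ay":0,"az":0}]'; python3 -c "
from h import *
go(.5235,-.304,.058,.174)"
```

```text
[ 0.5234 -0.3046  0.063 ]
clock: 37.1
eef_pos: [0.5244, -0.3039, 0.0729]
tool_rot: [0.642, 0.766, 0.0, 0.001]
ft_force: [0.5, -0.4, 0.2]
grip_width: 0.0855
t 37.1 pos [ 0.5244 -0.3039  0.0729] yaw 0.175 tilt [ 0.001 -0.   ] w 0.0855 F [ 0.5 -0.4  0.2]
az sum 0.01 shift (units 25mm, after turn) dx dy dz [ 0.   -0.04  0.6 ]
```

```bash
python3 -m handwheel '[{"dx":-0.02,"dy":-0.03,"dz":0.4,"ax":0,"ay":0,"az":0},{"dx":0,"dy":0,"dz":0.2,"ax":0,"ay":0,"az":0},{"dx":0,"dy":0,"dz":0,"ax":0,"ay":0,"az":0},{"dx":0,"dy":0,"dz":0,"ax":0,"ay":0,"az":0}]'; python3 -m handwheel '[{"dx":0,"dy":0,"dz":0,"ax":0,"ay":0,"az":0},{"dx":0,"dy":0,"dz":0,"ax":0,"ay":0,"az":0},{"dx":0,"dy":0,"dz":0,"ax":0,"ay":0,"az":0},{"dx":0,"dy":0,"dz":0,"ax":0,"ay":0,"az":0},{"dx":0,"dy":0,"dz":0,"ax":0,"ay":0,"az":0},{"dx":0,"dy":0,"dz":0,"ax":0,"ay":0,"az":0},{"dx":0,"dy":0,"dz":0,"ax":0,"ay":0,"az":0},{"dx":0,"dy":0,"dz":0,"ax":0,"ay":0,"az":0},{"dx":0,"dy":0,"dz":0,"ax":0,"ay":0,"az":0}]' -1; python3 -m handwheel '[{"dx":0,"dy":0,"dz":-0.2,"ax":0,"ay":0,"az":0},{"dx":0,"dy":0,"dz":-0.2,"ax":0,"ay":0,"az":0},{"dx":0,"dy":0,"dz":-0.4,"ax":0,"ay":0,"az":0},{"dx":0,"dy":0,"dz":-0.5,"ax":0,"ay":0,"az":0},{"dx":0,"dy":0,"dz":-0.5,"ax":0,"ay":0,"az":0},{"dx":0,"dy":0,"dz":-0.5,"ax":0,"ay":0,"az":0.5},{"dx":0,"dy":0,"dz":-0.5,"ax":0,"ay":0,"az":0.5},{"dx":0,"dy":0,"dz":-0.3,"ax":0,"ay":0,"az":0.53},{"dx":0,"dy":0,"dz":0,"ax":0,"ay":0,"az":0}]';python3 -c "
from h import *
go(.5263,.0908,.12,-.055)
c=bot.camera('scene');im=c['img'][:,:,::-1]
cv2.imwrite('pics/w13.png',cv2.resize(im[150:310,80:280],None,fx=3,fy=3))"
```

```text
clock: 37.5
eef_pos: [0.523, -0.3049, 0.0569]
tool_rot: [0.643, 0.766, -0.0, -0.0]
ft_force: [1.0, 0.5, -0.5]
grip_width: 0.0859
clock: 38.4
eef_pos: [0.5236, -0.3052, 0.0577]
tool_rot: [0.643, 0.766, 0.0, 0.001]
ft_force: [-1.0, -0.3, 5.4]
grip_width: 0.044
clock: 39.3
eef_pos: [0.5244, -0.3055, 0.1372]
tool_rot: [0.726, 0.687, 0.001, 0.002]
ft_force: [-0.5, 0.5, -0.1]
grip_width: 0.0437
t 39.3 pos [ 0.5244 -0.3055  0.1372] yaw -0.055 tilt [ 0.004 -0.002] w 0.0437 F [-0.5  0.5 -0.1]
az sum 0.0 shift (units 25mm, after turn) dx dy dz [15.83 -0.79  0.69]
```

View pics/w13.png

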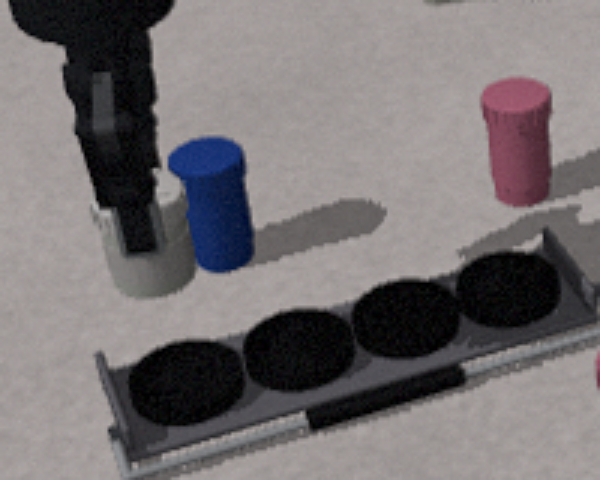

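```bash
python3 -m handwheel '[{"dx":0.3,"dy":0,"dz":0,"ax":0,"ay":0,"az":0},{"dx":0.6,"dy":-0.05,"dz":0,"ax":0,"ay":0,"az":0},{"dx":0.9,"dy":-0.05,"dz":0,"ax":0,"ay":0,"az":0},{"dx":0.9,"dy":-0.05,"dz":0,"ax":0,"ay":0,"az":0},{"dx":0.9,"dy":-0.05,"dz":0,"ax":0,"ay":0,"az":0},{"dx":0.9,"dy":-0.05,"dz":0,"ax":0,"ay":0,"az":0},{"dx":0.9,"dy":-0.05,"dz":0,"ax":0,"ay":0,"az":0},{"dx":0.9,"dy":-0.05,"dz":0,"ax":0,"ay":0,"az":0},{"dx":0.9,"dy":-0.05,"dz":0,"ax":0,"ay":0,"az":0},{"dx":0.9,"dy":-0.05,"dz":0,"ax":0,"ay":0,"az":0},{"dx":0.9,"dy":-0.05,"dz":0,"ax":0,"ay":0,"az":0},{"dx":0.9,"dy":-0.05,"dz":0,"ax":0,"ay":0,"az":0}]'; python3 -m handwheel '[{"dx":0.9,"dy":-0.05,"dz":0,"ax":0,"ay":0,"az":0},{"dx":0.9,"dy":-0.05,"dz":0,"ax":0,"ay":0,"az":0},{"dx":0.9,"dy":-0.05,"dz":0,"ax":0,"ay":0,"az":0},{"dx":0.9,"dy":-0.03,"dz":0,"ax":0,"ay":0,"az":0},{"dx":0.8,"dy":0,"dz":0,"ax":0,"ay":0,"az":0},{"dx":0.6,"dy":0,"dz":0,"ax":0,"ay":0,"az":0},{"dx":0.4,"dy":0,"dz":0,"ax":0,"ay":0,"az":0},{"dx":0.1,"dy":0,"dz":0,"ax":0,"ay":0,"az":0},{"dx":0,"dy":0,"dz":0,"ax":0,"ay":0,"az":0},{"dx":0,"dy":0,"dz":0,"ax":0,"ay":0,"az":0}]'; python3 -c "
from h import *
go(.5263,.0908,.058,-.055)"
```

```text
clock: 40.55
eef_pos: [0.522, -0.0548, 0.1341]
tool_rot: [0.726, 0.688, -0.0, -0.001]
ft_force: [-0.3, 0.1, -1.0]
grip_width: 0.0436
clock: 41.55
eef_pos: [0.526, 0.08, 0.1345]
tool_rot: [0.727, 0.687, -0.0, 0.0]
ft_force: [1.0, -0.3, -0.6]
grip_width: 0.044
t 41.55 pos [0.526  0.08   0.1345] yaw -0.056 tilt [-0. -0.] w 0.044 F [ 1.  -0.3 -0.6]
az sum -0.0 shift (units 25mm, after turn) dx dy dz [ 0.43 -0.01  3.06]
```

```bash
python3 -m handwheel '[{"dx":0.38,"dy":-0.01,"dz":0.3,"ax":0,"ay":0,"az":0},{"dx":0.05,"dy":0,"dz":0.5,"ax":0,"ay":0,"az":0},{"dx":0,"dy":0,"dz":0.4,"ax":0,"ay":0,"az":0},{"dx":0,"dy":0,"dz":0.2,"ax":0,"ay":0,"az":0},{"dx":0,"dy":0,"dz":0,"ax":0,"ay":0,"az":0},{"dx":0,"dy":0,"dz":0,"ax":0,"ay":0,"az":0}]'; python3 -c "
from h import *
go(.5263,.0908,.058,-.055)
c=bot.camera('scene');im=c['img'][:,:,::-1]
a=cv2.resize(im[170:270,320:520],None,fx=4,fy=4)
c=bot.camera('wrist');im=c['img'][:,:,::-1]
cv2.imwrite('pics/w14.png',im)
cv2.imwrite('pics/s14.png',a)"
```

```text
clock: 42.15
eef_pos: [0.5264, 0.0912, 0.0993]
tool_rot: [0.726, 0.687, -0.0, -0.0]
ft_force: [0.2, -1.0, -0.1]
grip_width: 0.0442
t 42.15 pos [0.5264 0.0912 0.0993] yaw -0.055 tilt [-0.001 -0.   ] w 0.0442 F [ 0.2 -1.  -0.1]
az sum -0.0 shift (units 25mm, after turn) dx dy dz [-0.01 -0.    1.65]
```

View pics/w14.png

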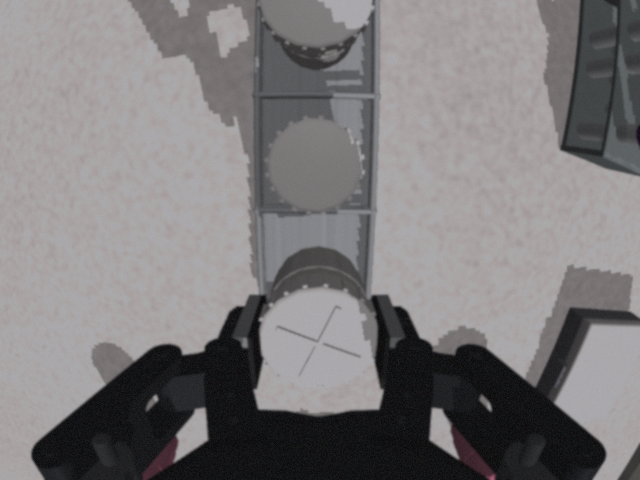

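View pics/s14.png

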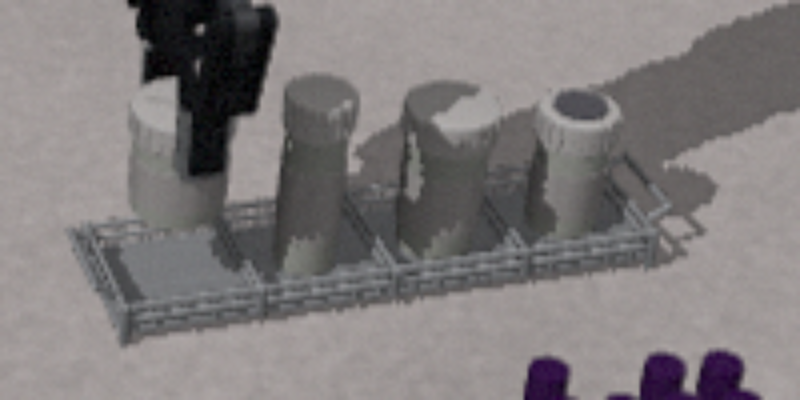

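```bash
python3 -m handwheel '[{"dx":0,"dy":0,"dz":0.4,"ax":0,"ay":0,"az":0},{"dx":0,"dy":0,"dz":0.5,"ax":0,"ay":0,"az":0},{"dx":0,"dy":0,"dz":0.3,"ax":0,"ay":0,"az":0},{"dx":0,"dy":0,"dz":0.15,"ax":0,"ay":0,"az":0},{"dx":0,"dy":0,"dz":0.1,"ax":0,"ay":0,"az":0},{"dx":0,"dy":0,"dz":0,"ax":0,"ay":0,"az":0},{"dx":0,"dy":0,"dz":0,"ax":0,"ay":0,"az":0},{"dx":0,"dy":0,"dz":0.08,"ax":0,"ay":0,"az":0},{"dx":0,"dy":0,"dz":0.04,"ax":0,"ay":0,"az":0},{"dx":0,"dy":0,"dz":0,"ax":0,"ay":0,"az":0},{"dx":0,"dy":0,"dz":0,"ax":0,"ay":0,"az":0}]'; python3 -c "
from h import *
go(.5263,.0908,.0577,-.055)"
```

```text
clock: 43.35
eef_pos: [0.5265, 0.0913, 0.0604]
tool_rot: [0.726, 0.687, 0.0, 0.0]
ft_force: [1.1, -0.0, -0.1]
grip_width: 0.0438
t 43.35 pos [0.5265 0.0913 0.0604] yaw -0.055 tilt [0. 0.] w 0.0438 F [ 1.1 -0.  -0.1]
az sum 0.0 shift (units 25mm, after turn) dx dy dz [-0.02 -0.01  0.11]
```

```bash
python3 -m handwheel '[{"dx":0,"dy":0,"dz":0.06,"ax":0,"ay":0,"az":0},{"dx":0,"dy":0,"dz":0.04,"ax":0,"ay":0,"az":0},{"dx":0,"dy":0,"dz":0,"ax":0,"ay":0,"az":0},{"dx":0,"dy":0,"dz":0,"ax":0,"ay":0,"az":0}]'; python3 -m handwheel '[{"dx":0,"dy":0,"dz":0.02,"ax":0,"ay":0,"az":0},{"dx":0,"dy":0,"dz":0,"ax":0,"ay":0,"az":0}]'
```

```text
clock: 43.75
eef_pos: [0.5265, 0.0913, 0.0578]
tool_rot: [0.726, 0.687, 0.0, -0.0]
ft_force: [-0.2, -0.6, -0.2]
grip_width: 0.0435
clock: 43.95
eef_pos: [0.5265, 0.0914, 0.0577]
tool_rot: [0.726, 0.687, 0.0, 0.0]
ft_force: [-1.6, -0.3, 4.2]
grip_width: 0.044
```

```bash
python3 -m handwheel '[{"dx":0,"dy":0,"dz":0,"ax":0,"ay":0,"az":0},{"dx":0,"dy":0,"dz":0,"ax":0,"ay":0,"az":0},{"dx":0,"dy":0,"dz":0,"ax":0,"ay":0,"az":0},{"dx":0,"dy":0,"dz":0,"ax":0,"ay":0,"az":0},{"dx":0,"dy":0,"dz":0,"ax":0,"ay":0,"az":0}]' 0.8; python3 -m handwheel '[{"dx":0,"dy":0,"dz":-0.4,"ax":0,"ay":0,"az":0},{"dx":0,"dy":0,"dz":-0.8,"ax":0,"ay":0,"az":0},{"dx":0,"dy":0,"dz":-0.8,"ax":0,"ay":0,"az":0},{"dx":0,"dy":0,"dz":-0.8,"ax":0,"ay":0,"az":0},{"dx":0,"dy":0,"dz":-0.8,"ax":0,"ay":0,"az":0},{"dx":0,"dy":0,"dz":-0.8,"ax":0,"ay":0,"az":0},{"dx":-0.4,"dy":-0.6,"dz":-0.8,"ax":0,"ay":0,"az":0},{"dx":-0.6,"dy":-0.8,"dz":-0.4,"ax":0,"ay":0,"az":0},{"dx":-0.6,"dy":-0.8,"dz":0,"ax":0,"ay":0,"az":0},{"dx":-0.6,"dy":-0.8,"dz":0,"ax":0,"ay":0,"az":0},{"dx":-0.3,"dy":-0.4,"dz":0,"ax":0,"ay":0,"az":0},{"dx":0,"dy":0,"dz":0,"ax":0,"ay":0,"az":0}]' 1;  python3 -c "
from h import *
go(.5237,-.304,.15,.174)
s=bot.camera('scene');t=bot.camera('top')
a=cv2.resize(s['img'][150:400,100:540,::-1],None,fx=1.8,fy=1.8);cv2.imwrite('pics/f1.png',a[:,:800])
cv2.imwrite('pics/f2.png',t['img'][:,:,::-1])"
```

```text
clock: 44.45
eef_pos: [0.5264, 0.0913, 0.0572]
tool_rot: [0.726, 0.687, -0.0, -0.0]
ft_force: [-0.7, 0.5, 0.2]
grip_width: 0.0769
clock: 45.65
eef_pos: [0.4373, 0.033, 0.198]
tool_rot: [0.727, 0.687, 0.0, 0.0]
ft_force: [-0.1, -0.0, 0.2]
grip_width: 0.0849
t 45.65 pos [0.4373 0.033  0.198 ] yaw -0.056 tilt [0.001 0.   ] w 0.0849 F [-0.1 -0.   0.2]
az sum -1.53 shift (units 25mm, after turn) dx dy dz [-13.88   1.07   1.92]
```

View pics/f1.png

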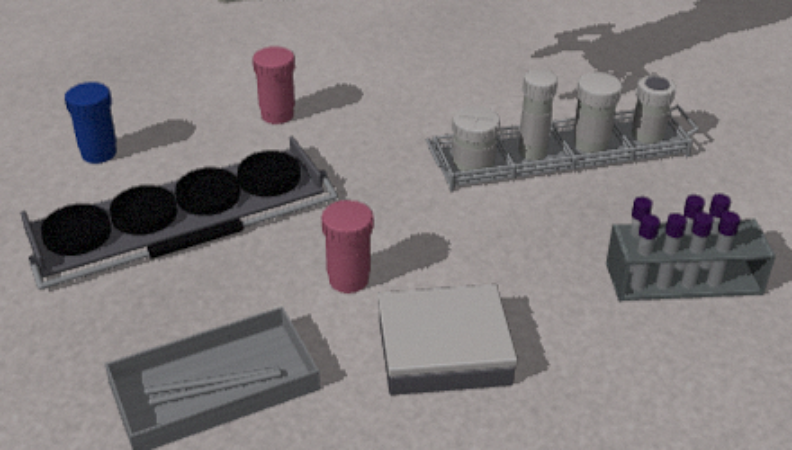

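View pics/f2.png

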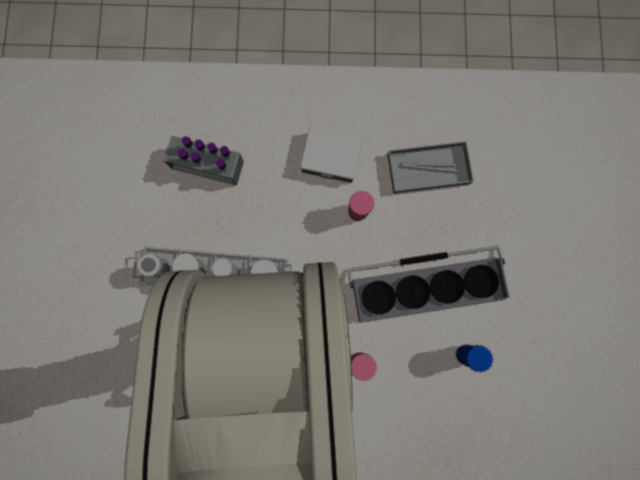

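All four pots stand upright in the rack in the right order. The carrier is empty, and the slide box, tube rack and tray are where they were. The gripper touches nothing, so I'm handing in.

```bash
python3 -c "
from workcell import bot
print(bot.job_done())"
```

```text
the job is handed in; nothing more can be done
None
```

I moved all four pots from the carrier into the wire rack and handed the job in at about 46 s of the 96 s allowed. No verdict is reported.

- **Order:** from left to right they stand stool, urine, universal, sputum, as they stood in the carrier. Each was gripped by its cap and lowered in small steps. I released it only after contact with the rack floor showed at about 3–6 N.
- **Final pictures:** the scene view shows one pot upright in each compartment, an empty carrier, and the gripper clear of everything. In the top view the slide box, tube rack, steel tray and the blue and pink pots look unmoved. In that view the arm hides the near side of the rack, so the compartments were judged from the scene view there.
- **Disagreements:** the scene and top cameras differed by about 4 mm in x and 2.5 mm in y, so I used their mean. The wrist camera agreed with that mean to within about 2.5 mm.
- **Refused commands:** two early move commands were refused as invalid because some number fields were left out. The arm did not move, and I retyped them in full.

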